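# Put the shelf-levelling wedges back in their tray

## Task

The plastic levelling wedges have to go back into their plywood tray. Without lifting the heavy board of the document press, work the two wedges that prop it ajar slowly backward out from under it in small tugs, so that the board closes, and collect the wedges lying loose on the desk. Pack all of them flat in the tray alternately head to tail, each close against a neighbour, and leave the stapler, staple box and sticky note pad where they are.

Things in the scene. Friction and masses are not known exactly. Their poses are not given: they have to be found in the camera images.
- tray: plywood wedge tray fixed to the desk. Origin: centre of underside; x along the short side, y along the long side. Inside 108 (x) by 192 mm (y), floor 6 mm above the desk, rims 20 mm high, 8 mm thick. Filled: six wedges lengthwise along x, origins about 31.6 mm apart (y = +79 .. -79 mm), their x axes along the tray's +x and -x in turn (+x at y = +79).
- wedge_a: grey plastic wedge, 0.09 kg, pinched under the left (+y) part of the board like wedge_b. Origin: underside, mid-length, mid-width; x from thick end (-50 mm) to thin tip (+50). Plan: one flank straight (y = +15), the other slants from y = -25 at the thick end to -5 at the tip. Top slopes from z = 28 mm to 8. Grip fin on top centred at x = -27, y = -2, 30 long (x), 14 thick (y), up to z = 62 mm.
- wedge_b: wedge like wedge_a, lying on the press's base: 30 to 50 mm of its tip is pinched under the right part of the heavy board's front edge, thick end and fin stick out to the front. The board bears on the two with about 7 N in all; each slides straight back, towards its thick end, with about 5 to 15 N.
- press: document press fixed to the desk: white base 270 (x) x 160 (y) x 16 mm, origin at the centre of its underside, front at -x. A dark wooden board (185 x 160 x 20 mm, 1.4 kg) is hinged on it at the rear (x = +130 mm); its front edge is at x = -55, the base before that is open. Closed, its underside is 3 mm above the base.
- board (a joint): opening of the press's heavy board, rad: 0 closed, about 0.06 to 0.08 while a wedge props it ajar; the hinge is damped, the board sinks by its own weight within about a second.
- board_edge (a point): middle of the lower front edge of the press's heavy board
- stapler: bystander: dark blue stapler, 36 x 146 x 58 mm, origin at the centre of its underside
- staples_box: bystander: yellow staple box with a black band, 36 x 62 x 20 mm, origin at the centre of its underside
- sticky_pad: bystander: yellow sticky note pad, 78 x 78 x 16 mm, origin at the centre of its underside
- wedge_1: wedge of the same shape, size and axes as wedge_a, loose on the desk to the left of the tray; may be absent
- wedge_2: wedge of the same shape, size and axes as wedge_a, loose on the desk to the left of the tray; may be absent
- wedge_3: wedge of the same shape, size and axes as wedge_a, loose on the desk to the left of the tray; may be absent
- wedge_4: wedge of the same shape, size and axes as wedge_a, loose on the desk to the left of the tray; may be absent
Things that resemble listed ones, but are neither listed nor needed, are in the scene too. What is shaped like the wedge_b but orange is not meant.

How it is judged:
At the end, for the whole second after the job is handed in: Board closed (under 0.008 rad). Every wedge present rests flat on the tray floor (4 mm, 0.06 rad), along the tray's x (0.12 rad), its origin within 12 mm of the tray's long middle line and 37.5 mm of another's origin (only possible if those two are head to tail) (value of joint board below 0.008 rad and z of each of wedge_a, wedge_b, wedge_1, wedge_2, wedge_3, wedge_4 in the frame of tray below 0.01 m and angle between each of wedge_a, wedge_b, wedge_1, wedge_2, wedge_3, wedge_4's own z axis and vertical below 0.06 rad and angle between the x axis of each of wedge_a, wedge_b, wedge_1, wedge_2, wedge_3, wedge_4 and the x axis of tray, either way round below 0.12 rad and linear speed of each of wedge_a, wedge_b, wedge_1, wedge_2, wedge_3, wedge_4 below 0.02 m/s and x of wedge_a in the frame of tray between -0.012 and 0.012 m and y of wedge_a in the frame of tray between -0.09 and 0.09 m and (horizontal distance between wedge_a and wedge_b below 0.0375 m or horizontal distance between wedge_a and wedge_1 below 0.0375 m or horizontal distance between wedge_a and wedge_2 below 0.0375 m or horizontal distance between wedge_a and wedge_3 below 0.0375 m or horizontal distance between wedge_a and wedge_4 below 0.0375 m) and x of wedge_b in the frame of tray between -0.012 and 0.012 m and y of wedge_b in the frame of tray between -0.09 and 0.09 m and (horizontal distance between wedge_b and wedge_a below 0.0375 m or horizontal distance between wedge_b and wedge_1 below 0.0375 m or horizontal distance between wedge_b and wedge_2 below 0.0375 m or horizontal distance between wedge_b and wedge_3 below 0.0375 m or horizontal distance between wedge_b and wedge_4 below 0.0375 m) and x of wedge_1 in the frame of tray between -0.012 and 0.012 m and y of wedge_1 in the frame of tray between -0.09 and 0.09 m and (horizontal distance between wedge_1 and wedge_a below 0.0375 m or horizontal distance between wedge_1 and wedge_b below 0.0375 m or horizontal distance between wedge_1 and wedge_2 below 0.0375 m or horizontal distance between wedge_1 and wedge_3 below 0.0375 m or horizontal distance between wedge_1 and wedge_4 below 0.0375 m) and x of wedge_2 in the frame of tray between -0.012 and 0.012 m and y of wedge_2 in the frame of tray between -0.09 and 0.09 m and (horizontal distance between wedge_2 and wedge_a below 0.0375 m or horizontal distance between wedge_2 and wedge_b below 0.0375 m or horizontal distance between wedge_2 and wedge_1 below 0.0375 m or horizontal distance between wedge_2 and wedge_3 below 0.0375 m or horizontal distance between wedge_2 and wedge_4 below 0.0375 m) and x of wedge_3 in the frame of tray between -0.012 and 0.012 m and y of wedge_3 in the frame of tray between -0.09 and 0.09 m and (horizontal distance between wedge_3 and wedge_a below 0.0375 m or horizontal distance between wedge_3 and wedge_b below 0.0375 m or horizontal distance between wedge_3 and wedge_1 below 0.0375 m or horizontal distance between wedge_3 and wedge_2 below 0.0375 m or horizontal distance between wedge_3 and wedge_4 below 0.0375 m) and x of wedge_4 in the frame of tray between -0.012 and 0.012 m and y of wedge_4 in the frame of tray between -0.09 and 0.09 m and (horizontal distance between wedge_4 and wedge_a below 0.0375 m or horizontal distance between wedge_4 and wedge_b below 0.0375 m or horizontal distance between wedge_4 and wedge_1 below 0.0375 m or horizontal distance between wedge_4 and wedge_2 below 0.0375 m or horizontal distance between wedge_4 and wedge_3 below 0.0375 m)); the robot touches nothing.
It fails at once if the stapler, staple box or sticky note pad is pushed more than 3 cm away (distance of any of stapler, staples_box, sticky_pad from where it was at the start of the episode above 0.03 m).
It fails at once if the press's board is lifted off its wedge (opened past 0.16 rad) (value of joint board above 0.16 rad).
It fails at once if wedge_a is yanked (faster than 0.15 m/s) while the board still rests on it (linear speed of wedge_a above 0.15 m/s and contact force between wedge_a and board above 1 N).
It fails at once if wedge_b is yanked (faster than 0.15 m/s) while the board still rests on it (linear speed of wedge_b above 0.15 m/s and contact force between wedge_b and board above 1 N).
Of wedge_1, wedge_2, wedge_3, wedge_4 only 2 to 4 are there at a start; the rules pass over those that are not, and their reading is None.
At some moment in a run one of wedge_1, wedge_2, wedge_3, wedge_4 may be knocked a few centimetres aside while the robot is not near it.
Once in a run the grip may slacken for a moment while it holds something.
It also fails if it takes over 210 s, if anything falls off the work surface, if the arm or the gripper's body presses on something with over 40 N, if the wrist force passes 120 N, or if a joint passes its speed limit or range.

## Robot

A 6-joint arm with a two-finger parallel gripper is mounted at the origin on a cart in front of the work surface, level with it; the furniture and walls round the work are solid. World frame = base frame: x ahead of the robot, y to its left, z up, the work surface at z = 0. Lengths are in m, angles in rad, forces in N, time in s.
With the tool pointing down it reaches from about 0.425 to 0.95 m from the base axis. Payload 3.5 kg.
Tool frame: the origin (TCP) lies midway between the tips of the shut fingers; the grasp point (between the pads) lies 19 mm behind it; z points along the fingers, y is the line along which they close (so a half turn about z gives the same grasp; the last joint's range is limited). The gripper opens to 85 mm and grips with 20 to 120 N. Pads are 22 mm wide; open, the fingers measure 114 mm over their backs; the gripper's body (76 mm by 85 mm) begins 54 mm behind the grasp point. The pads swing forward as they close: fully open they stand 13 mm farther back than shut.
Start: joints at [0.97, 0.286, 1.577, -0, 1.279, -0.15], TCP at [0.294, 0.608, 0.231] pointing down, gripper open.
Joint ranges: [-2.77, 2.77], [-0.9, 2.22], [0.21, 2.48], [-1.53, 4.67], [0.24, 2.81], [-2.84, 2.84]. Speed limits (rad/s): [2.79, 2.79, 3.14, 3.14, 3.14, 3.14].

## Interface

Orientations are given as a unit quaternion [x, y, z, w].
In Python, from plant import ctrl gives the robot as it stands.
- The arm moves only by the tool send_rows, never from a script. Its argument "series" is a list that holds one entry, the list of rows, each a list of 7 numbers: the shift along the tool's x, y, z in cm, then the turn, a rotation vector about the tool's x, y, z in rad, then the opening, from -1 (shut) to 1 (fully open). In form: [[[x, y, z, rx, ry, rz, jaw], ...]]. A call has 1 to 10 rows; each row shifts and turns the commanded pose from where the row before left it, along the tool's axes as they then stand; what a row does not reach is not made up. A row lasts 1/8 s, in which the tool goes at most 62.5 mm and 10.7 degrees, less where a joint would pass 70% of its speed; a pose out of reach is approached as far as the arm can. A call is refused whole if a number of a shift passes 6.25 or a number of a turn 0.188, either way. A call with a gripper value outside its range is refused whole. The fingers move at their own pace and stop on an object; "force" is the grip in N (left out, the last holds). Time passes only in rows, so rows that do not move let the fingers close. It gives the time, the measured TCP pose, the force, the opening and the grip force at its end, in the units of the state.
- ctrl.get_state(): the state, without advancing time (a new reading comes with each control period).
- ctrl.read_camera(name): name is "side" or "top" or "wrist"; returns a dict with "img" (400x640x3 uint8, red, green, blue), "fx", "fy", "cx", "cy" (pixels), "R" (3x3) and "t" (3): a world point X has camera coordinates R X + t; the wrist camera has in their place "hand_eye" (4x4, takes a point from camera to tool coordinates, whose origin is the TCP and whose axes are the flange's). Camera axes: x right, y down, z forward; pixel columns grow to the right and rows downward; lengths in m; the calibration is good to about 2 mm. The wrist camera is an equidistant fisheye: a pixel r from the principal point sees the ray r / f radians off the axis. A picture is of the moment at which its call begins: read the wrist's pose just before it. There is no depth.
- ctrl.sign_off(): hands the job in; it is judged then, once.
The state is a dict: "time": time; "qpos": joint angles; "dq": joint speeds; "joint_efforts": joint torques, N m; "eef_pos": TCP position; "tcp_rot": TCP orientation; "contact_force": force on the tool from outside, world axes, zero at the start; "wrist_torque": the same for the moment, N m; "opening": opening from 0.0 (shut) to 1.0 (fully open); "finger_force": force on a finger pad.
Only numpy, scipy, OpenCV 4.12 (cv2) and the standard library are available. Lean on these libraries where they do the work, as an engineer would, in place of code of your own. Each camera call takes 0.05 s, during which the arm holds its last target. There are 200 camera calls.

## Working session

There is one attempt and no reset: what is moved stays moved. The work goes in short steps, Python scripts to look and compute and a tool call to move; the robot and the scene stay as the last step left them, time stands still between calls to the robot, and variables do not carry over. Pictures are saved under pics/ and viewed, at most 15 in all, crops included, and the job is handed in when it is done.

Besides the shell and the picture viewer there is one more tool, called after "Request:" as name([rows], argument=value, ...), one row to a line, values as JSON. send_rows: Moves the arm, as the interface text tells. Its arguments: {"type":"object","properties":{"series":{"type":"array"},"force":{"type":"number"}},"required":["series"]}

```bash
mkdir -p pics; ls
cat > h.py <<'E'
import numpy as np, cv2
from scipy.spatial.transform import Rotation as Ro
from plant import ctrl
def cam(n,save=None):
    s=ctrl.get_state(); c=ctrl.read_camera(n); c['s']=s
    if save: cv2.imwrite('pics/'+save,c['img'][:,:,::-1])
    return c
E
python3 - <<'E'
from h import *
s=ctrl.get_state(); print(s)
for n in('top','side','wrist'):
    c=cam(n,n+'0.png'); print(n,{k:(np.round(v,4).tolist() if k!='img' else v.shape) for k,v in c.items() if k!='s'})
E
```

```text
pics
{'time': 0.0, 'qpos': array([ 9.69978861e-01,  2.87201690e-01,  1.57816445e+00, -9.42155134e-06,
        1.27858877e+00, -1.49995621e-01]), 'dq': array([-0.0004294 , -0.00039169,  0.00070411, -0.00087038,  0.00014759,
       -0.00015763]), 'joint_efforts': array([ 2.25697750e-04, -4.05977261e+01, -2.92625087e+01, -1.07677627e-04,
        5.81807893e-03, -9.76171293e-06]), 'eef_pos': array([0.29370259, 0.60703168, 0.22992995]), 'tcp_rot': array([ 2.23505424e-01,  9.74701970e-01, -1.10052424e-03, -4.28865367e-04]), 'contact_force': array([ 0.21274101,  0.78935517, -0.87482383]), 'wrist_torque': array([ 0.05582809,  0.01027522, -0.04779776]), 'finger_force': 0.0, 'opening': 1.0037474438360456}
top {'img': (400, 640, 3), 'fx': 425.0038, 'fy': 425.0038, 'cx': 317.2609, 'cy': 198.4343, 'R': [[-0.0114, -0.9999, -0.007], [-0.9968, 0.0119, -0.0787], [0.0788, 0.0061, -0.9969]], 't': [-0.0015, 0.5355, 1.1161]}
side {'img': (400, 640, 3), 'fx': 440.3007, 'fy': 440.3007, 'cx': 329.5569, 'cy': 199.0426, 'R': [[0.9988, 0.0472, 0.0105], [0.0386, -0.6484, -0.7604], [-0.0291, 0.7599, -0.6494]], 't': [-0.5435, 0.0093, 1.4328]}
wrist {'img': (400, 640, 3), 'fx': 309.7069, 'fy': 309.7069, 'cx': 323.5949, 'cy': 199.8359, 'hand_eye': [[0.0001, -0.9637, -0.2671, 0.0676], [1.0, 0.0005, -0.0015, 0.0001], [0.0016, -0.2671, 0.9637, -0.1436], [0.0, 0.0, 0.0, 1.0]]}
```

View pics/top0.png

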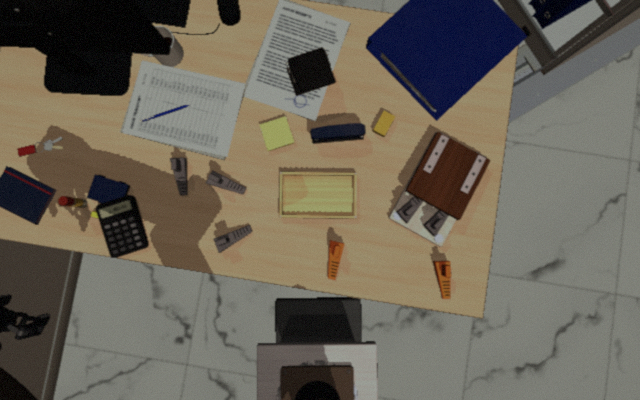

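View pics/side0.png

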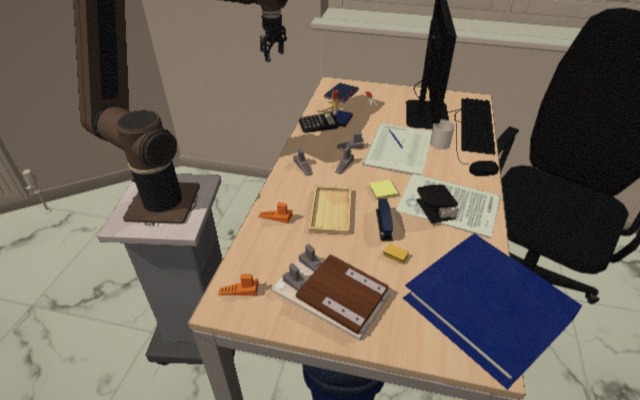

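Top view: the three grey loose wedges are at about (180,172), (227,182) and (234,237). The pinched grey pair is at (408,208) and (436,220), on the white base. Orange decoys at (335,260) and (444,279) are rejected by colour, and so are the dark stapler (338,132) and the calculator (122,226). The tray is at (317,195), the pad at (277,132) and the staple box at (383,122). The side view also shows only three loose greys: (303,162), (345,160) and (352,143).

```bash
cat >> h.py <<'E'
def rays(c,px):
    px=np.asarray(px,float).reshape(-1,2)
    x=(px[:,0]-c['cx'])/c['fx']; y=(px[:,1]-c['cy'])/c['fy']
    if 'hand_eye' in c:
        r=np.hypot(x,y)+1e-12
        d=np.c_[x/r*np.sin(r),y/r*np.sin(r),np.cos(r)]
        H=np.array(c['hand_eye']); T=Ro.from_quat(c['s']['tcp_rot']).as_matrix()
        return T@H[:3,3]+c['s']['eef_pos'], d@(T@H[:3,:3]).T
    R=np.array(c['R']); d=np.c_[x,y,np.ones(len(x))]
    return -R.T@np.array(c['t']), d@R
def onz(c,px,z):
    o,d=rays(c,px); return o+d*((z-o[2])/d[:,2])[:,None]
def proj(c,P):
    P=np.asarray(P,float).reshape(-1,3)
    if 'hand_eye' in c:
        H=np.array(c['hand_eye']); T=Ro.from_quat(c['s']['tcp_rot']).as_matrix()
        q=((P-c['s']['eef_pos'])@T-H[:3,3])@H[:3,:3]
        r=np.hypot(q[:,0],q[:,1]); th=np.arctan2(r,q[:,2]); k=th/(r+1e-12)
        return np.c_[q[:,0]*k*c['fx']+c['cx'],q[:,1]*k*c['fy']+c['cy']]
    q=P@np.array(c['R']).T+c['t']
    return np.c_[q[:,0]/q[:,2]*c['fx']+c['cx'],q[:,1]/q[:,2]*c['fy']+c['cy']]
def tri(c1,p1,c2,p2):
    (o1,d1),(o2,d2)=rays(c1,p1),rays(c2,p2); d1=d1[0]/np.linalg.norm(d1[0]); d2=d2[0]/np.linalg.norm(d2[0])
    s=np.linalg.lstsq(np.c_[d1,-d2],o2-o1,rcond=None)[0]
    a,b=o1+s[0]*d1,o2+s[1]*d2; return (a+b)/2,np.linalg.norm(a-b)
E
python3 - <<'E'
from h import *
c=cam('top')
for n,p,z in [('w',(180,172),.02),('w',(227,182),.02),('w',(234,237),.02),('a',(408,208),.04),('b',(436,220),.04),('tray',(317,195),.02)]+[('traycorner',q,.02) for q in((279,171),(356,171),(356,217),(279,217))]+[('base',q,.016) for q in((391,222),(443,244),(404,192))]+[('board',q,.04) for q in((437,132),(489,157),(459,219),(406,191))]: print(n,p,onz(c,p,z)[0].round(3))
T=Ro.from_quat(c['s']['tcp_rot']).as_matrix();print(T.round(3))
E
```

```text
w (180, 172) [0.611 0.362 0.02 ]
w (227, 182) [0.583 0.235 0.02 ]
w (234, 237) [0.435 0.215 0.02 ]
a (408, 208) [ 0.506 -0.246  0.04 ]
b (436, 220) [ 0.474 -0.318  0.04 ]
tray (317, 195) [ 0.545 -0.007  0.02 ]
traycorner (279, 171) [0.611 0.094 0.02 ]
traycorner (356, 171) [ 0.608 -0.113  0.02 ]
traycorner (356, 217) [ 0.485 -0.111  0.02 ]
traycorner (279, 217) [0.487 0.095 0.02 ]
base (391, 222) [ 0.47  -0.204  0.016]
base (443, 244) [ 0.41  -0.341  0.016]
base (404, 192) [ 0.55  -0.241  0.016]
board (437, 132) [ 0.707 -0.328  0.04 ]
board (489, 157) [ 0.638 -0.463  0.04 ]
board (459, 219) [ 0.476 -0.378  0.04 ]
board (406, 191) [ 0.551 -0.242  0.04 ]
[[-0.9    0.436 -0.001]
 [ 0.436  0.9   -0.002]
 [ 0.    -0.002 -1.   ]]
```

Run:
```python
import cv2
a=cv2.imread('pics/top0.png')
l=cv2.resize(a[140:260,150:270],None,fx=3.3,fy=4,interpolation=2); r=cv2.resize(a[140:260,380:500],None,fx=3.3,fy=4,interpolation=2)
import numpy as np
cv2.imwrite('pics/crop0.png',np.hstack([l,r]))
```

```text
(no output)
```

View pics/crop0.png

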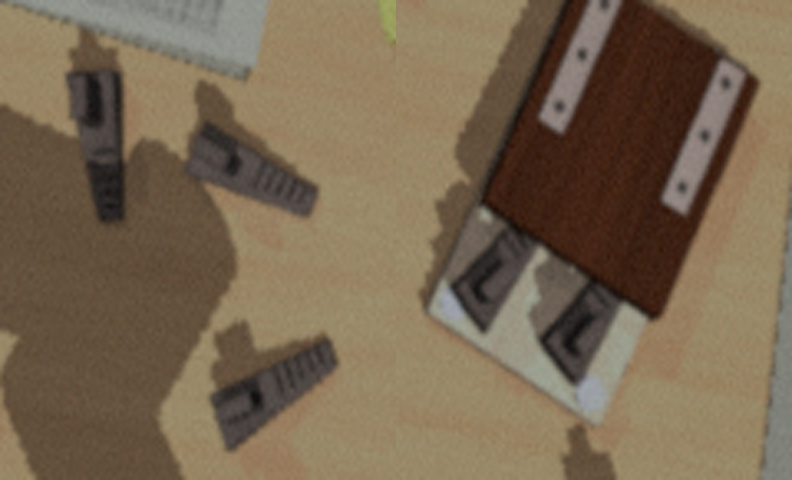

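The close crop confirms the choice: three loose grey wedges on the left, and on the right two grey wedges under the board on the white base. Next I move the wrist camera over the loose wedges, then over the press.

Request:
send_rows([
  [[-4, -2.2, -0.2, 0, 0, 0, 1], [-4, -2.2, -0.2, 0, 0, 0, 1], [-4, -2.2, -0.2, 0, 0, 0, 1], [-4, -2.2, -0.2, 0, 0, 0, 1], [-4, -2.2, -0.2, 0, 0, 0, 1], [-4, -2.2, -0.2, 0, 0, 0, 1], [-4, -2.2, -0.2, 0, 0, 0, 1], [-4, -2.2, -0.2, 0, 0, 0, 1], [-4, -2.2, -0.2, 0, 0, 0, 1], [0, 0, 0, 0, 0, 0, 1]],
])

```text
time: 1.45
eef_pos: [0.5333, 0.2701, 0.2493]
tcp_rot: [0.226, 0.974, -0.0, 0.0]
contact_force: [-0.7, 0.5, 0.6]
opening: 1.002
finger_force: 0.0
```

Run:
```python
from h import *
import pickle
c=cam('wrist','w1.png'); pickle.dump(c,open('w1.pkl','wb')); print(c['s']['eef_pos'],c['s']['time'])
```

```text
[0.53333308 0.27012152 0.24926725] 1.45
```

Request:
send_rows([
  [[3.4, -5, 0, 0, 0, 0, 1], [3.4, -5, 0, 0, 0, 0, 1], [3.4, -5, 0, 0, 0, 0, 1], [3.4, -5, 0, 0, 0, 0, 1], [3.4, -5, 0, 0, 0, 0, 1], [3.4, -5, 0, 0, 0, 0, 1], [3.4, -5, 0, 0, 0, 0, 1], [3.4, -5, 0, 0, 0, 0, 1], [3.4, -5, 0, 0, 0, 0, 0.5], [0, 0, 0, 0, 0, 0, 0]],
])

```text
time: 2.75
eef_pos: [0.2163, 0.0503, 0.2513]
tcp_rot: [0.224, 0.973, -0.027, -0.045]
contact_force: [-0.0, 0.3, -0.1]
opening: 0.602
finger_force: 0.0
```

Run:
```python
from h import *
import pickle
c=cam('wrist','w2.png'); pickle.dump(c,open('w2.pkl','wb')); print(c['s']['eef_pos'],c['s']['time'],c['s']['opening'])
```

```text
[0.21629591 0.05030558 0.25132053] 2.75 0.6020909701601422
```

View pics/w2.png

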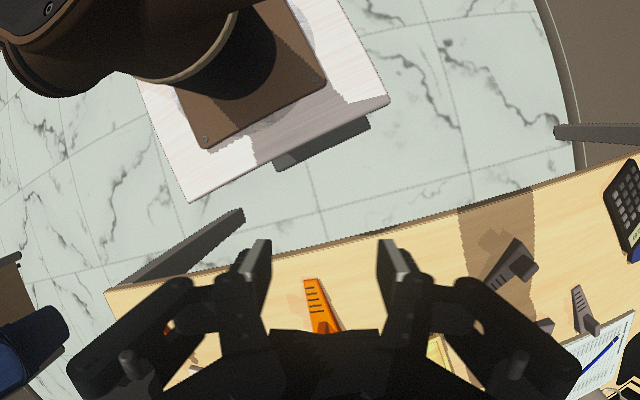

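View pics/w1.png

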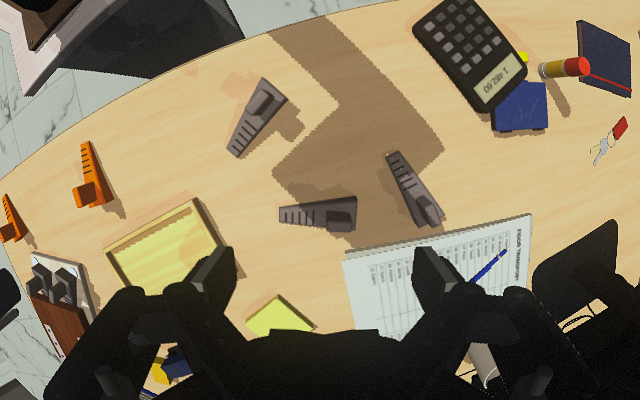

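The second move had a sign slip, so the arm is pulled back near its base with a slight tilt. Nothing was touched. w1 shows the three loose wedges at (256,117), (318,213) and (414,190), and the tray at (170,245). Moving over the press now.

Request:
send_rows([
  [[-4.6, -1.8, 0, 0, 0, 0, 0], [-4.6, -1.8, 0, 0, 0, 0, 0], [-4.6, -1.8, 0, 0, 0, 0, 0], [-4.6, -1.8, 0, 0, 0, 0, 0], [-4.6, -1.8, 0, 0, 0, 0, 0], [-4.6, -1.8, 0, 0, 0, 0, 0], [-4.6, -1.8, 0, 0, 0, 0, 0], [-4.6, -1.8, 0, 0, 0, 0, 0], [-4.6, -1.8, 0, 0, 0, 0, 0], [-4.6, -1.8, 0, 0, 0, 0, 0]],
])

```text
time: 4.05
eef_pos: [0.5529, -0.3119, 0.2286]
tcp_rot: [0.222, 0.974, -0.026, -0.045]
contact_force: [1.1, 0.0, 0.2]
opening: 0.501
finger_force: 0.0
```

Run:
```python
from h import *
s=ctrl.get_state(); T=Ro.from_quat(s['tcp_rot']).as_matrix(); print(T.round(3),s['eef_pos'])
print('tool rotvec to level', (Ro.from_matrix(T).inv()*Ro.from_quat([.2256,.9742,0,0])).as_rotvec(), 'shift', T.T@(np.array([.55,-.31,.25])-s['eef_pos']))
```

```text
[[-0.897  0.431 -0.1  ]
 [ 0.436  0.9   -0.031]
 [ 0.077 -0.072 -0.994]] [ 0.55293894 -0.31191099  0.2285551 ]
tool rotvec to level [-0.07209939 -0.07673924  0.00581745] shift [ 0.00511532 -0.00108523 -0.02109096]
```

Level it and take two wrist views from two places.

Request:
send_rows([
  [[0.2, 0, -1, -0.036, -0.038, 0.003, 0], [0.2, 0, -1, -0.036, -0.038, 0.003, 0], [0, 0, 0, 0, 0, 0, 0]],
])

```text
time: 4.42
eef_pos: [0.5496, -0.3094, 0.25]
tcp_rot: [0.226, 0.974, -0.001, 0.0]
contact_force: [-1.0, -0.1, 0.4]
opening: 0.5
finger_force: 0.0
```

Run:
```python
from h import *
import pickle
c=cam('wrist','p1.png'); pickle.dump(c,open('p1.pkl','wb')); print(c['s']['eef_pos'],c['s']['tcp_rot'])
```

```text
[ 0.54959378 -0.30943471  0.25002622] [ 2.26118444e-01  9.74099625e-01 -5.69754259e-04  2.11312680e-04]
```

Request:
send_rows([
  [[-3, 0, 0, 0, 0, 0, 0], [-3, 0, 0, 0, 0, 0, 0], [0, 0, 0, 0, 0, 0, 0]],
])

```text
time: 4.85
eef_pos: [0.6038, -0.3362, 0.248]
tcp_rot: [0.226, 0.974, -0.0, -0.001]
contact_force: [0.2, 0.6, 0.2]
opening: 0.496
finger_force: 0.0
```

Run:
```python
from h import *
import pickle
c=cam('wrist','p2.png'); pickle.dump(c,open('p2.pkl','wb')); print(c['s']['eef_pos'],c['s']['tcp_rot'])
a=cv2.imread('pics/p1.png')[0:300,170:470];b=cv2.imread('pics/p2.png')[0:300,170:470]
cv2.imwrite('pics/pp.png',cv2.resize(np.hstack([a,b]),(800,400)))
```

```text
[ 0.60375477 -0.33620946  0.24796321] [ 2.25843232e-01  9.74162886e-01 -1.68478333e-04 -1.21561047e-03]
```

View pics/pp.png

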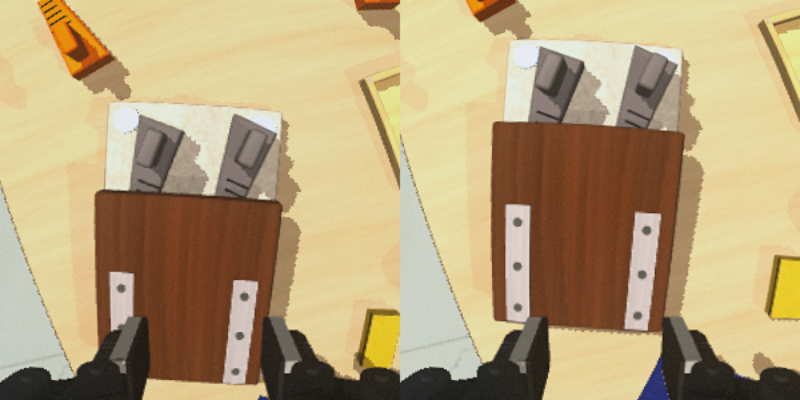

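pp shows both pinched wedges, with their fins near crop (155,148) and (247,143), the orange decoy at (80,45), and the board's edge at crop row ~195. I need fin detail, so I'll make one composite zoom of all five fins.

Run:
```python
import cv2,numpy as np
p1=cv2.imread('pics/p1.png');p2=cv2.imread('pics/p2.png');w1=cv2.imread('pics/w1.png')
t=[]
for im,(u,v) in [(p1,(170+116,112)),(p1,(170+186,108)),(p2,(170+120,58)),(w1,(258,115)),(w1,(318,213)),(w1,(414,190))]:
    v0=max(0,v-44);u0=u-44; k=cv2.resize(im[v0:v0+88,u0:u0+88],(264,264),interpolation=cv2.INTER_NEAREST)
    k=np.clip(k.astype(float)*1.5,0,255).astype(np.uint8)
    print(u0,v0); t.append(k)
cv2.imwrite('pics/z.png',np.vstack([np.hstack(t[:3]),np.hstack(t[3:])]))
```

```text
242 68
312 64
246 14
214 71
274 169
370 146
```

View pics/z.png

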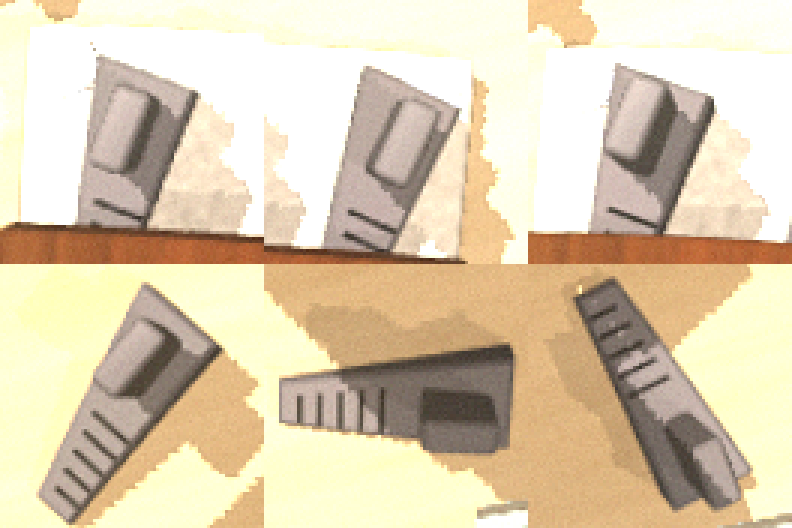

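Run:
```python
from h import *
import pickle
p1,p2,w1=[pickle.load(open(f+'.pkl','rb')) for f in('p1','p2','w1')]
print('b thick',tri(p1,(287.3,96.7),p2,(287.7,41.3)),'b front',tri(p1,(277.7,123),p2,(278.7,67.3)))
def fin(c,a,b,z,n):
    P=onz(c,[a,b],z); d=P[1]-P[0]; print(n,'fin centre',P.mean(0).round(4),'len',np.linalg.norm(d).round(4),'axis yaw (thick->tip)',np.arctan2(d[1],d[0]).round(3))
fin(p1,(287.3,96.7),(277.7,123),.078,'b'); fin(p2,(287.7,41.3),(278.7,67.3),.078,'b2')
fin(p1,(364.7,96.3),(354,125),.078,'a')
# thick-end corners & yaw of base
for n,q in [('b',[(274,87),(308,100)]),('a',[(312+(371-264)/3,87),(312+(458-264)/3,64+108/3)])]:
    P=onz(p1,q,.016+.028); d=P[1]-P[0]; print(n,'thick end',P[:,:2].round(4),np.linalg.norm(d).round(4),(np.arctan2(d[1],d[0])).round(3))
P=onz(p1,[(170+97*.75,143),(170+281*.75,152)],.05);print('board edge',P.round(3)); d=P[1]-P[0]; print(np.arctan2(d[1],d[0]))
# loose
for n,a,b in [('1',(214+153/3,71+(320-264)/3),(214+115/3,71+(393-264)/3)),]: fin(w1,a,b,.062,n)
```

```text
b thick (array([ 0.45325299, -0.30484256,  0.06670968]), np.float64(0.00029310624142427544)) b front (array([ 0.47365968, -0.3262934 ,  0.06400874]), np.float64(0.0014761217092948088))
b fin centre [ 0.4642 -0.3145  0.078 ] len 0.0286 axis yaw (thick->tip) -0.817
b2 fin centre [ 0.4667 -0.3148  0.078 ] len 0.0287 axis yaw (thick->tip) -0.773
a fin centre [ 0.4992 -0.2452  0.078 ] len 0.0315 axis yaw (thick->tip) -0.8
b thick end [[ 0.4337 -0.3151]
 [ 0.4646 -0.2878]] 0.0413 0.723
a thick end [[ 0.4707 -0.2417]
 [ 0.4976 -0.2184]] 0.0356 0.713
board edge [[ 0.474 -0.375  0.05 ]
 [ 0.552 -0.24   0.05 ]]
1.0448743692794216
1 fin centre [0.4269 0.2445 0.062 ] len 0.0295 axis yaw (thick->tip) -0.959
```

Both pinched wedges lie at a yaw of about -0.81, which is 0.28 off the press axis, so I'll pull along the wedge axis. Next a move-planning helper.

```bash
cat >> h.py <<'E'
def plan(p0,yaw0,p1,yaw1,n):
    """constant row (cm,rad) for a level tool: tool x at yaw, z down"""
    dy=(yaw1-yaw0+np.pi)%(2*np.pi)-np.pi
    M=np.zeros((2,2))
    for k in range(n):
        a=yaw0+dy*k/n; M+=np.array([[np.cos(a),np.sin(a)],[np.sin(a),-np.cos(a)]])
    D=np.asarray(p1,float)-p0; d=np.linalg.solve(M,D[:2])
    return np.r_[d*100,-D[2]*100/n,0,0,-dy/n].round(3)
def now():
    s=ctrl.get_state(); T=Ro.from_quat(s['tcp_rot']).as_matrix()
    return s['eef_pos'],np.arctan2(T[1,0],T[0,0]),T,s
def go(x,y,z,yaw,n):
    p,w,T,s=now(); lev=Ro.from_matrix(T).inv()*Ro.from_euler('z',w)*Ro.from_euler('x',np.pi)
    print('row x%d'%n,plan(p,w,[x,y,z],yaw,n).tolist(),'tilt fix',lev.as_rotvec().round(3),'at',p.round(4),round(w,3),'q',s['qpos'].round(2),'t',round(s['time'],1))
E
python3 -c "
from h import *
go(.464,-.315,.13,2.33,4)"
```

```text
row x4 [3.195, -1.503, 2.951, 0.0, 0.0, 0.089] tilt fix [-0.001 -0.003  0.   ] at [ 0.603  -0.3359  0.248 ] 2.686 q [-0.65  0.31  1.52 -0.    1.32 -1.77] t 4.9
```

Request:
send_rows([
  [[3.2, -1.5, 2.95, 0, 0, 0.089, -0.1], [3.2, -1.5, 2.95, 0, 0, 0.089, -0.1], [3.2, -1.5, 2.95, 0, 0, 0.089, -0.1], [3.2, -1.5, 2.95, 0, 0, 0.089, -0.1], [0, 0, 0, 0, 0, 0, -0.1], [0, 0, 0, 0, 0, 0, -0.1]],
])

```text
time: 5.65
eef_pos: [0.464, -0.3159, 0.1326]
tcp_rot: [0.395, 0.919, -0.001, 0.001]
contact_force: [1.1, -1.4, 0.7]
opening: 0.449
finger_force: 0.0
```

Run:
```python
from h import *
import pickle
c=cam('wrist','b1.png'); pickle.dump(c,open('b1.pkl','wb')); print(c['s']['eef_pos'],c['s']['opening'])
print(proj(c,[.464,-.315,.078]),proj(c,[.464,-.315,.03]))
go(.464,-.315,.047,2.33,4)
cv2.imwrite('pics/b1c.png',cv2.resize(c['img'][100:400,130:530,::-1],(800,600)))
```

```text
[ 0.46404753 -0.31590239  0.13262503] 0.4489756075007422
[[324.86118035 216.68070425]] [[324.77879025 197.9382841 ]]
row x4 [0.04, 0.012, 2.158, 0.0, 0.0, -0.0] tilt fix [-0.001  0.003 -0.   ] at [ 0.4648 -0.3165  0.1333] 2.33 q [-0.78  0.14  1.94 -0.    1.06 -1.54] t 5.7
```

View pics/b1c.png

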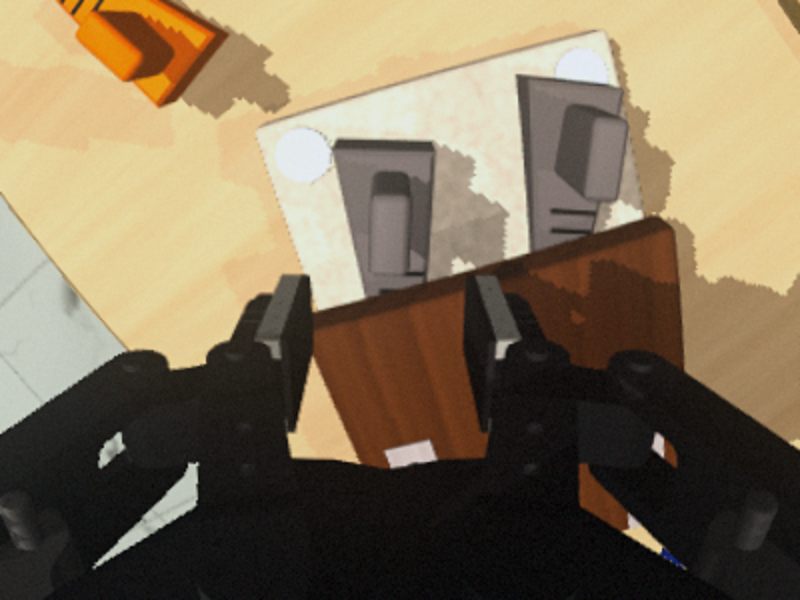

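b1c shows the fin of wedge_b at crop (390,233), full-frame (325,216). That matches the prediction to within a pixel, and the fin is aligned with the jaws. Descend and grip.

Request:
send_rows([
  [[0.03, 0, 2.15, 0, 0, 0, -0.1], [0, 0, 2.15, 0, 0, 0, -0.1], [0, 0, 2.15, 0, 0, 0, -0.1], [0, 0, 2.15, 0, 0, 0, -0.1], [0, 0, 0, 0, 0, 0, -0.1], [0, 0, 0, 0, 0, 0, -1], [0, 0, 0, 0, 0, 0, -1], [0, 0, 0, 0, 0, 0, -1], [0, 0, 0, 0, 0, 0, -1]],
], force=60)

```text
time: 6.82
eef_pos: [0.4645, -0.3167, 0.0474]
tcp_rot: [0.395, 0.918, -0.001, 0.002]
contact_force: [0.8, 0.3, 5.6]
opening: 0.155
finger_force: 59.9
```

Request:
send_rows([
  [[0.3, 0, 0, 0, 0, 0, -1], [0.3, 0, 0, 0, 0, 0, -1], [0.3, 0, 0, 0, 0, 0, -1], [0.3, 0, 0, 0, 0, 0, -1], [0.3, 0, 0, 0, 0, 0, -1]],
])

```text
time: 7.45
eef_pos: [0.4544, -0.3065, 0.0475]
tcp_rot: [0.395, 0.919, -0.002, 0.003]
contact_force: [2.0, -2.9, 1.9]
opening: 0.153
finger_force: 59.1
```

Request:
send_rows([
  [[0.4, 0, 0, 0, 0, 0, -1], [0.4, 0, 0, 0, 0, 0, -1], [0.4, 0, 0, 0, 0, 0, -1], [0.4, 0, 0, 0, 0, 0, -1], [0.4, 0, 0, 0, 0, 0, -1], [0.4, 0, 0, 0, 0, 0, -1], [0.4, 0, 0, 0, 0, 0, -1], [0.4, 0, 0, 0, 0, 0, -1], [0.4, 0, 0, 0, 0, 0, -1], [0.4, 0, 0, 0, 0, 0, -1]],
])

```text
time: 8.7
eef_pos: [0.4269, -0.2773, 0.0473]
tcp_rot: [0.395, 0.918, -0.002, 0.003]
contact_force: [1.4, -2.5, 5.9]
opening: 0.155
finger_force: 59.9
```

Run:
```python
from h import *
c=cam('wrist'); s=c['s']; print(s['contact_force'],s['opening'])
cv2.imwrite('pics/b2c.png',cv2.resize(c['img'][60:360,130:530,::-1],(800,600)))
```

```text
[ 1.4015327  -2.50306399  5.92045236] 0.15452974179333884
```

View pics/b2c.png

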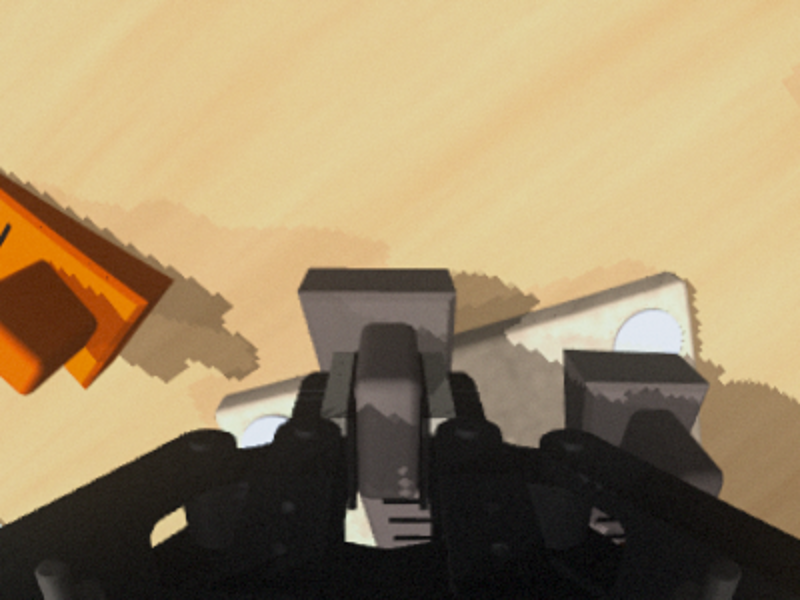

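b2c shows wedge_b held at crop (385,400), with its tip clear of the board by geometry. A little more tug, then lift; then measure the tray in the fixed views.

Request:
send_rows([
  [[0.4, 0, 0, 0, 0, 0, -1], [0.4, 0, 0, 0, 0, 0, -1], [0.4, 0, 0, 0, 0, 0, -1], [0, 0, -2, 0, 0, 0, -1], [0, 0, -2.5, 0, 0, 0, -1], [0, 0, -2.5, 0, 0, 0, -1], [0, 0, -2, 0, 0, 0, -1], [0, 0, 0, 0, 0, 0, -1]],
])

```text
time: 9.75
eef_pos: [0.4168, -0.2665, 0.1357]
tcp_rot: [0.395, 0.919, -0.0, -0.0]
contact_force: [0.5, -1.1, -1.1]
opening: 0.153
finger_force: 58.9
```

Run:
```python
from h import *
c=cam('top','t2.png'); print(c['s']['opening'],c['s']['contact_force'])
im=c['img']; hsv=cv2.cvtColor(im,cv2.COLOR_RGB2HSV)
roi=hsv[165:225,272:362]; print(hsv[195,300:340:10].tolist(),hsv[195,262:292:2].tolist())
s=cam('side','s2.png')
h2=cv2.cvtColor(s['img'],cv2.COLOR_RGB2HSV); print(h2[210,296:364:4].tolist())
```

```text
0.15278743553787258 [ 0.53497808 -1.06264178 -1.10645488]
[[21, 104, 172], [27, 90, 173], [26, 92, 172], [27, 91, 174]] [[22, 76, 171], [21, 71, 175], [21, 75, 176], [21, 74, 176], [21, 73, 174], [21, 78, 171], [20, 79, 175], [19, 78, 169], [21, 82, 149], [26, 93, 162], [20, 107, 143], [19, 113, 173], [21, 104, 169], [21, 107, 167], [22, 100, 173]]
[[16, 91, 221], [15, 90, 221], [15, 94, 216], [15, 90, 204], [17, 106, 217], [18, 110, 165], [24, 88, 224], [21, 97, 221], [23, 93, 223], [21, 97, 223], [24, 89, 223], [22, 95, 223], [19, 102, 195], [17, 110, 134], [15, 92, 141], [14, 90, 141], [16, 92, 139]]
```

Run:
```python
from h import *
c=cam('top'); hs=cv2.cvtColor(cv2.medianBlur(c['img'],3),cv2.COLOR_RGB2HSV)
m=(((hs[...,0]>=24)&(hs[...,0]<36))|(hs[...,1]>=90)).astype(np.uint8); k=np.zeros_like(m);k[160:228,268:366]=1; m*=k
m=cv2.morphologyEx(m,cv2.MORPH_CLOSE,np.ones((3,3)))
cs,_=cv2.findContours(m,0,2); q=max(cs,key=cv2.contourArea); r=cv2.boxPoints(cv2.minAreaRect(q)); print(r.round(1).tolist())
for z in(.020,.026):
    P=onz(c,r,z); print(z,P.mean(0).round(4),[round(np.linalg.norm(P[i]-P[i-1]),4) for i in range(4)], [np.round(np.arctan2(*(P[i]-P[i-1])[[1,0]]),3) for i in range(4)])
im=np.vstack([cv2.resize(c['img'][155:235,262:372],(440,320),interpolation=0),cv2.resize(np.repeat(m[155:235,262:372,None]*255,3,2),(440,280))])
s=cam('side'); im2=cv2.resize(s['img'][180:240,300:362],(360,600),interpolation=0)
cv2.imwrite('pics/tr.png',np.hstack([im,im2])[...,::-1])
go(.44,-.06,.17,3.13,6)
```

```text
[[268.0, 160.0], [365.0, 160.0], [365.0, 227.0], [268.0, 227.0]]
0.02 [ 0.5494 -0.0058  0.02  ] [np.float64(0.1805), np.float64(0.2617), np.float64(0.1802), np.float64(0.2584)] [np.float64(-0.002), np.float64(-1.583), np.float64(3.121), np.float64(1.559)]
0.026 [ 0.5489 -0.0058  0.026 ] [np.float64(0.1795), np.float64(0.2603), np.float64(0.1793), np.float64(0.2571)] [np.float64(-0.002), np.float64(-1.583), np.float64(3.121), np.float64(1.559)]
row x6 [1.259, 3.313, -0.607, 0.0, 0.0, -0.134] tilt fix [-0.001 -0.004  0.   ] at [ 0.416  -0.2658  0.1336] 2.329 q [-0.77 -0.01  2.09 -0.    1.06 -1.53] t 9.9
```

View pics/tr.png

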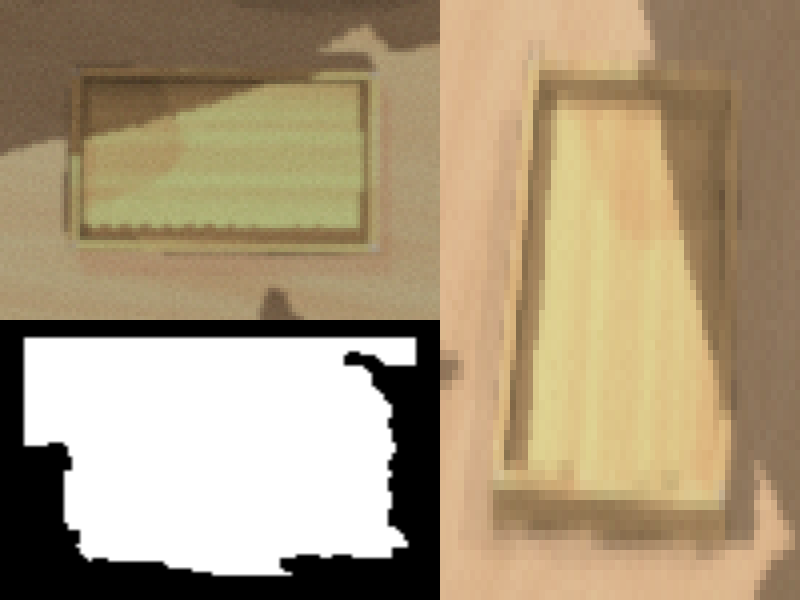

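Run:
```python
from h import *
t=cam('top'); s=cam('side')
# side image: +x world right, +y away. corners order: (x+,y+),(x+,y-),(x-,y-),(x-,y+)
T=[(279.2,172),(356.5,173),(356.5,217.3),(280,216)]; S=[(351.3,187.5),(349.1,229.8),(309,229.8),(315.5,186.3)]
P=[]
for a,b in zip(T,S):
    X,e=tri(t,a,s,b); P.append(X); print(X.round(4),round(e,4))
print(np.mean(P,0).round(4))
for n,c,q in(('t',t,T),('s',s,S)):
    X=onz(c,q,.02); print(n,X[:,:2].round(4).tolist(),X.mean(0).round(4), (np.arctan2(*(X[0]-X[1])[:2]),np.arctan2(*(X[3]-X[2])[:2])))
```

```text
[0.6109 0.0948 0.013 ] 0.0034
[ 0.6055 -0.1139  0.0188] 0.0047
[ 0.4857 -0.1124  0.0107] 0.0032
[0.4911 0.093  0.014 ] 0.0024
[ 0.5483 -0.0096  0.0141]
t [[0.6082, 0.0939], [0.6029, -0.114], [0.4838, -0.1118], [0.4897, 0.0923]] [ 0.5462 -0.0099  0.02  ] (np.float64(0.025379041000400584), np.float64(0.028596136903558167))
s [[0.6124, 0.0866], [0.6078, -0.1147], [0.4883, -0.1216], [0.4929, 0.0858]] [ 0.5503 -0.0159  0.02  ] (np.float64(0.022990825411518152), np.float64(0.022090866429231127))
```

Request:
send_rows([
  [[1.26, 3.31, -0.6, 0, 0, -0.134, -1], [1.26, 3.31, -0.6, 0, 0, -0.134, -1], [1.26, 3.31, -0.6, 0, 0, -0.134, -1], [1.26, 3.31, -0.6, 0, 0, -0.134, -1], [1.26, 3.31, -0.6, 0, 0, -0.134, -1], [1.26, 3.31, -0.6, 0, 0, -0.134, -1], [0, 0, 0, 0, 0, 0, -1]],
])

```text
time: 10.92
eef_pos: [0.4401, -0.0594, 0.1709]
tcp_rot: [0.003, 1.0, -0.0, -0.001]
contact_force: [-0.1, -0.4, -0.3]
opening: 0.155
finger_force: 63.7
```

The tray is centred near (0.548, -0.010) with yaw ≈ -0.025. The clearance in x is only ±4 mm, so I refine this with the wrist camera from behind the tray.

Request:
send_rows([
  [[-5, 1.2, -2, 0, 0, 0.006, -1], [-5, 1.2, -2, 0, 0, 0.006, -1], [-5, 1.2, -2, 0, 0, 0.006, -1], [-5, 1.2, -2, 0, 0, 0.006, -1], [0, 0, 0, 0, 0, 0, -1], [0, 0, 0, 0, 0, 0, -1]],
])

```text
time: 11.68
eef_pos: [0.6409, -0.0174, 0.2493]
tcp_rot: [0.017, 1.0, -0.0, -0.002]
contact_force: [-0.8, 0.3, -0.9]
opening: 0.153
finger_force: 63.8
```

Run:
```python
from h import *
import pickle
c=cam('wrist','y1.png'); pickle.dump(c,open('y1.pkl','wb')); print(c['s']['eef_pos'],now()[1])
q=proj(c,[[.611,.094,.02],[.606,-.113,.02],[.485,-.112,.02],[.49,.093,.02]]); print(q.round(0).tolist())
u0,v0=q.min(0).astype(int)-25; u1,v1=q.max(0).astype(int)+25; v0=max(v0,0)
print(u0,v0,u1,v1); k=c['img'][v0:v1,u0:u1,::-1]; f=min(800/k.shape[1],600/k.shape[0]); print(f); cv2.imwrite('pics/y1c.png',cv2.resize(k,None,fx=f,fy=f,interpolation=0))
```

```text
[ 0.64088026 -0.01736315  0.24928837] 3.10747008917677
[[413.0, 147.0], [245.0, 148.0], [242.0, 51.0], [410.0, 50.0]]
216 25 438 172
3.6036036036036037
```

View pics/y1c.png

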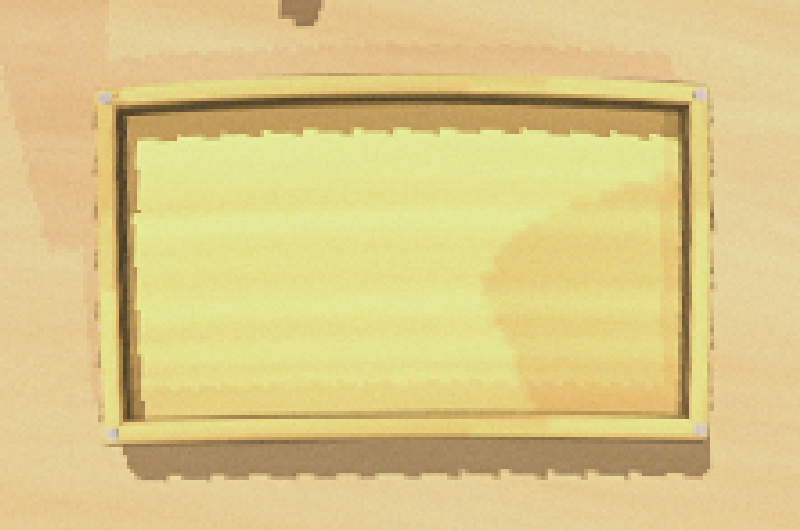

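y1c shows the empty tray clearly, with rim corner pins at crop (105,98), (700,94), (699,429) and (112,433).

Run:
```python
from h import *
import pickle
c=pickle.load(open('y1.pkl','rb'))
f=3.6036
for n,q in(('pins',[(105,98),(700,94),(699,429),(112,433)]),('outer',[(98,90),(708,85),(708,436),(105,441)])):
    X=onz(c,np.array(q)/f+[216,25],.02); print(n,X[:,:2].round(4).tolist(),'c',X.mean(0).round(4),'yaw',[round(np.arctan2(*(X[i]-X[j])[:2]),4) for i,j in((1,0),(2,3))],[round(np.arctan2(*(X[i]-X[j])[[1,0]]),4) for i,j in((3,0),(2,1))],[np.linalg.norm(X[i]-X[i-1]).round(4) for i in range(4)])
# held fin position in image
T=cv2.imread('pics/y1.png'); cv2.imwrite('pics/held.png',cv2.resize(T[170:330,240:410],None,fx=3.5,fy=3.5))
```

```text
pins [[0.4868, -0.1079], [0.4913, 0.0927], [0.6076, 0.0898], [0.6026, -0.1107]] c [ 0.5471 -0.009   0.02  ] yaw [np.float64(0.0227), np.float64(0.0249)] [np.float64(-0.0241), np.float64(-0.0247)] [np.float64(0.1159), np.float64(0.2006), np.float64(0.1163), np.float64(0.2005)]
outer [[0.4836, -0.1103], [0.4879, 0.0957], [0.61, 0.0931], [0.6052, -0.1133]] c [ 0.5467 -0.0087  0.02  ] yaw [np.float64(0.0209), np.float64(0.0233)] [np.float64(-0.0253), np.float64(-0.0215)] [np.float64(0.1217), np.float64(0.206), np.float64(0.1222), np.float64(0.2065)]
```

View pics/held.png

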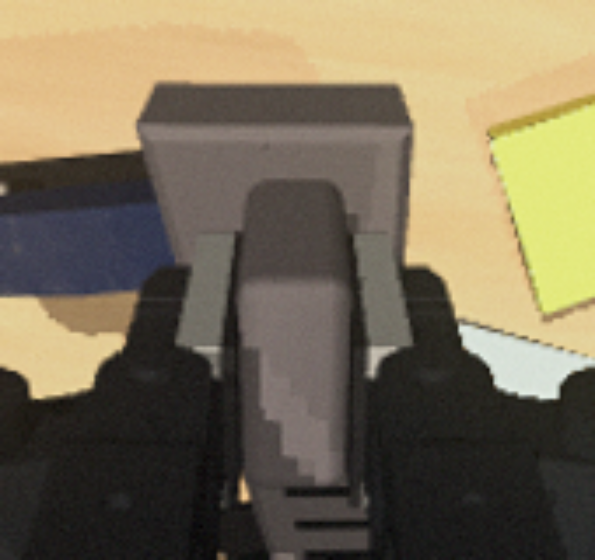

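held.png shows wedge_b upright in the jaws, with its thick-end top edge at row ~125 and columns 140–410. From that I get the wedge's offset in the tool, then work out its slot.

```bash
cat >> h.py <<'E'
TC=np.array([.547,-.009]); TY=-.0241
def slot(k,flip,dx=0,dz=.0375):
    """TCP for slot k (0..4); dx = fin centre ahead of TCP along tool x; flip: wedge x along -tray x"""
    y=.070-.033*k; s=-1 if flip else 1
    f=np.array([s*-.027,y+s*-.002]); R=np.array([[np.cos(TY),-np.sin(TY)],[np.sin(TY),np.cos(TY)]])
    yaw=TY+(0 if flip else np.pi)
    return np.r_[TC+R@f-dx*np.array([np.cos(yaw),np.sin(yaw)]),dz], yaw
E
python3 - <<'E'
from h import *
import pickle
c=pickle.load(open('y1.pkl','rb')); T=Ro.from_quat(c['s']['tcp_rot']).as_matrix()
px=np.array([(140,125),(410,125),(158,85),(398,85)])/3.5+[240,170]
o,d=rays(c,px); o=(o-c['s']['eef_pos'])@T; d=d@T
for i,z in enumerate((.0035,.0035,.0315,.0315)): print((o+d[i]*(z-o[2])/d[i,2]).round(4))
p,y=slot(0,False); print(p,y); go(*p[:2],.09,y,5);
E
```

```text
[ 0.0239 -0.0219  0.0035]
[0.0239 0.0166 0.0035]
[ 0.0226 -0.0227  0.0315]
[0.0226 0.0175 0.0315]
[0.52164648 0.05963089 0.0375    ] 3.1174926535897933
row x5 [2.42, 1.467, 3.187, 0.0, 0.0, -0.002] tilt fix [-0.    -0.004  0.   ] at [ 0.6404 -0.0174  0.2493] 3.107 q [-0.18  0.2   1.65 -0.    1.3  -1.72] t 11.7
```

Offset confirmed: thick end 23 mm ahead, fin centred. Place wedge_b in slot 0.

Request:
send_rows([
  [[2.42, 1.47, 3.18, 0, 0, -0.002, -1], [2.42, 1.47, 3.18, 0, 0, -0.002, -1], [2.42, 1.47, 3.18, 0, 0, -0.002, -1], [2.42, 1.47, 3.18, 0, 0, -0.002, -1], [2.42, 1.47, 3.18, 0, 0, -0.002, -1], [0, 0, 0, 0, 0, 0, -1], [0, 0, 0, 0, 0, 0, -1]],
])

```text
time: 12.6
eef_pos: [0.5237, 0.0594, 0.0935]
tcp_rot: [0.012, 1.0, -0.001, 0.001]
contact_force: [0.2, 0.4, -0.1]
opening: 0.157
finger_force: 63.7
```

```bash
python3 -c "
from h import *
p,y=slot(0,False); go(*p[:2],.0385,y,5);print(now()[3]['opening'])"
```

```text
row x5 [0.042, 0.003, 1.101, 0.0, 0.0, 0.0] tilt fix [-0.001  0.002 -0.   ] at [0.5237 0.0594 0.0935] 3.118 q [-0.08  0.12  2.04 -0.    0.98 -1.63] t 12.6
0.15730553603986555
```

Request:
send_rows([
  [[0.1, 0, 1.1, 0, 0, 0, -1], [0.1, 0, 1.1, 0, 0, 0, -1], [0, 0, 1.1, 0, 0, 0, -1], [0, 0, 1.1, 0, 0, 0, -1], [0, 0, 0.8, 0, 0, 0, -1], [0, 0, 0.4, 0, 0, 0, -1], [0, 0, 0, 0, 0, 0, -1]],
])

```text
time: 13.48
eef_pos: [0.5212, 0.0602, 0.0374]
tcp_rot: [0.011, 1.0, -0.0, -0.0]
contact_force: [-4.6, -0.1, 6.8]
opening: 0.156
finger_force: 64.9
```

Seated. Release, rise, and go above wedge_a.

Request:
send_rows([
  [[0, 0, 0, 0, 0, 0, -0.3], [0, 0, 0, 0, 0, 0, -0.3], [0, 0, 0, 0, 0, 0, -0.3], [0, 0, -3, 0, 0, 0, -0.3], [0, 0, -4, 0, 0, 0, -0.1], [0, 0, -4, 0, 0, 0, -0.1], [0, 0, 0, 0, 0, 0, -0.1]],
])

```text
time: 14.35
eef_pos: [0.5235, 0.0601, 0.1503]
tcp_rot: [0.011, 1.0, -0.001, 0.004]
contact_force: [-0.7, -0.4, -0.1]
opening: 0.448
finger_force: 0.0
```

Run:
```python
from h import *
c=cam('top'); o,d=rays(c,[(0,0)])
go(.499,-.246,.15,2.33,7)
```

```text
row x7 [-1.272, -4.316, -0.032, 0.0, 0.0, 0.113] tilt fix [-0.001  0.003 -0.   ] at [0.5218 0.0602 0.1478] 3.119 q [-0.08  0.04  2.02 -0.    1.08 -1.63] t 14.4
```

Request:
send_rows([
  [[-1.25, -4.3, 0, 0, 0, 0.113, -0.1], [-1.25, -4.3, 0, 0, 0, 0.113, -0.1], [-1.25, -4.3, 0, 0, 0, 0.113, -0.1], [-1.25, -4.3, 0, 0, 0, 0.113, -0.1], [-1.25, -4.3, 0, 0, 0, 0.113, -0.1], [-1.25, -4.3, 0, 0, 0, 0.113, -0.1], [-1.25, -4.3, 0, 0, 0, 0.113, -0.1], [0, 0, 0, 0, 0, 0, -0.1], [0, 0, 0, 0, 0, 0, -0.1]],
])

```text
time: 15.52
eef_pos: [0.496, -0.2435, 0.1448]
tcp_rot: [0.396, 0.918, 0.0, -0.002]
contact_force: [-0.4, 0.5, 0.4]
opening: 0.45
finger_force: 0.0
```

Run:
```python
from h import *
import pickle
c=cam('wrist','a1.png'); pickle.dump(c,open('a1.pkl','wb')); print(c['s']['eef_pos'],now()[1])
print(proj(c,[.499,-.246,.078]),proj(c,[.499,-.246,.03]))
k=cv2.resize(c['img'][110:290,230:420,::-1],(475,450)) # 2.5x
t=cam('top','t3.png'); k2=cv2.resize(t['img'][140:250,150:370,::-1],(475,238),interpolation=0)[:150]
k2=cv2.resize(t['img'][160:230,270:365,::-1],(300,221),interpolation=0)
k3=cv2.resize(t['img'][150:260,150:260,::-1],(300,229),interpolation=0)
cv2.imwrite('pics/a1c.png',np.hstack([k,np.vstack([k2,k3])]))
```

```text
[ 0.49597023 -0.24348983  0.14479398] 2.328817138226649
[[324.69524139 217.77004146]] [[324.65534603 200.03567005]]
```

View pics/a1c.png

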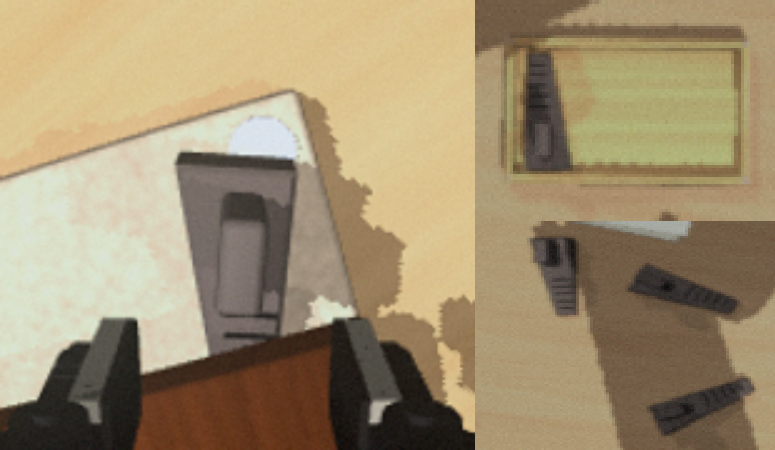

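a1c: wedge_b is seated well in the tray. Wedge_a's fin is at full-frame (326.8,216.8) and turned about 0.045 clockwise. The three loose wedges have not moved.

Run:
```python
from h import *
import pickle
c=pickle.load(open('a1.pkl','rb')); P=onz(c,(326.8,216.8),.078)[0]; print(P)
go(P[0],P[1],.0475,2.285,4)
```

```text
[ 0.49959074 -0.24442986  0.078     ]
row x4 [-0.077, 0.032, 2.448, 0.0, 0.0, 0.011] tilt fix [-0.001 -0.002  0.   ] at [ 0.4966 -0.243   0.1454] 2.329 q [-0.64  0.11  1.95 -0.    1.09 -1.4 ] t 15.6
```

Request:
send_rows([
  [[-0.1, 0.03, 2.4, 0, 0, 0.011, -0.1], [-0.1, 0.03, 2.4, 0, 0, 0.011, -0.1], [-0.06, 0.03, 2.4, 0, 0, 0.011, -0.1], [-0.06, 0.03, 2.4, 0, 0, 0.011, -0.1], [0, 0, 0.1, 0, 0, 0, -0.1], [0, 0, 0, 0, 0, 0, -1], [0, 0, 0, 0, 0, 0, -1], [0, 0, 0, 0, 0, 0, -1], [0, 0, 0, 0, 0, 0, -1]],
])

```text
time: 16.75
eef_pos: [0.5003, -0.2461, 0.0506]
tcp_rot: [0.416, 0.909, -0.0, 0.001]
contact_force: [-1.1, 2.3, 5.0]
opening: 0.156
finger_force: 59.6
```

Request:
send_rows([
  [[0.35, 0, 0, 0, 0, 0, -1], [0.35, 0, 0, 0, 0, 0, -1], [0.35, 0, 0, 0, 0, 0, -1], [0.35, 0, 0, 0, 0, 0, -1], [0.35, 0, 0, 0, 0, 0, -1], [0.35, 0, 0, 0, 0, 0, -1], [0.35, 0, 0, 0, 0, 0, -1], [0.35, 0, 0, 0, 0, 0, -1], [0.35, 0, 0, 0, 0, 0, -1], [0.35, 0, 0, 0, 0, 0, -1]],
])

```text
time: 18.0
eef_pos: [0.4784, -0.2218, 0.0506]
tcp_rot: [0.416, 0.909, -0.002, 0.003]
contact_force: [4.9, -5.7, 0.2]
opening: 0.152
finger_force: 59.0
```

Request:
send_rows([
  [[0.4, 0, 0, 0, 0, 0, -1], [0.4, 0, 0, 0, 0, 0, -1], [0.4, 0, 0, 0, 0, 0, -1], [0.4, 0, 0, 0, 0, 0, -1], [0.4, 0, 0, 0, 0, 0, -1], [0.4, 0, 0, 0, 0, 0, -1], [0.4, 0, 0, 0, 0, 0, -1], [0.4, 0, 0, 0, 0, 0, -1], [0.4, 0, 0, 0, 0, 0, -1], [0.3, 0, 0, 0, 0, 0, -1]],
])

```text
time: 19.25
eef_pos: [0.4522, -0.1906, 0.0503]
tcp_rot: [0.416, 0.909, -0.001, 0.002]
contact_force: [1.7, -2.0, 3.9]
opening: 0.151
finger_force: 59.7
```

Run:
```python
from h import *
p,w,T,s=now(); tip=p[:2]-.077*T[:2,0]; perp=T[:2,1]
e0=np.array([.474,-.375]);e=np.array([.552,-.24])-e0; e/=np.linalg.norm(e); n=np.array([e[1],-e[0]])
for l in(.017,-.003): print('tip clearance before board edge', -(tip+l*perp-e0)@n)
print(s['contact_force'],s['opening'],p)
```

```text
tip clearance before board edge 0.032849878996790226
tip clearance before board edge 0.03940315700170537
[ 1.67971826 -2.01485265  3.91147355] 0.151450981904141 [ 0.45216049 -0.19058474  0.05033972]
```

Tip is clear of the board edge. Lift and plan to slot 1 (flipped).

Request:
send_rows([
  [[0, 0, -2, 0, 0, 0, -1], [0, 0, -3, 0, 0, 0, -1], [0, 0, -3, 0, 0, 0, -1], [0, 0, -3, 0, 0, 0, -1], [0, 0, 0, 0, 0, 0, -1]],
])

```text
time: 19.88
eef_pos: [0.4512, -0.1896, 0.1601]
tcp_rot: [0.416, 0.909, -0.0, 0.0]
contact_force: [-1.2, -0.1, -1.3]
opening: 0.152
finger_force: 58.8
```

Run:
```python
from h import *
import pickle
p,y=slot(1,True); print(p,y); go(*p[:2],.16,y,15); print(now()[3]['opening'])
c=cam('wrist','a2.png'); pickle.dump(c,open('a2.pkl','wb'))
# thick-end top edge along column of the wedge: brightness profile
g=cv2.cvtColor(c['img'],cv2.COLOR_RGB2HSV)
for u in(300,335,350): print(u,[tuple(x[1:]) for x in g[186:216:2,u].tolist()])
```

```text
[0.57493197 0.02933804 0.0375    ] -0.0241
row x15 [2.09, 0.317, 0.0, 0.0, 0.0, 0.154] tilt fix [-0.001  0.    -0.   ] at [ 0.4512 -0.1896  0.1601] 2.284 q [-0.6  -0.06  2.09 -0.    1.11 -1.32] t 19.9
0.15194815437029724
300 [(86, 219), (86, 216), (89, 226), (61, 50), (64, 64), (57, 63), (64, 64), (61, 63), (62, 74), (36, 112), (45, 113), (43, 120), (39, 124), (34, 120), (36, 121)]
335 [(89, 215), (91, 219), (88, 219), (61, 88), (54, 61), (58, 62), (60, 64), (67, 61), (65, 63), (39, 112), (40, 114), (38, 122), (33, 122), (34, 121), (34, 126)]
350 [(88, 220), (90, 217), (95, 221), (80, 86), (70, 66), (62, 66), (72, 64), (62, 66), (50, 71), (39, 111), (41, 119), (33, 116), (34, 121), (43, 125), (32, 120)]
```

Run:
```python
from h import *
import pickle
c=pickle.load(open('a2.pkl','rb')); T=Ro.from_quat(c['s']['tcp_rot']).as_matrix()
px=[(325,191.5),(325,203)]
o,d=rays(c,px); o=(o-c['s']['eef_pos'])@T; d=d@T
for i,z in enumerate((.0346,.0066)): print((o+d[i]*(z-o[2])/d[i,2]).round(4))
p,y=slot(1,True); go(*p[:2],.16,now()[1],6)
```

```text
[0.0233 0.0006 0.0346]
[0.0243 0.0006 0.0066]
row x6 [1.395, 3.951, -0.027, 0.0, 0.0, -0.0] tilt fix [-0.002 -0.003  0.   ] at [ 0.4504 -0.189   0.1584] 2.284 q [-0.6  -0.05  2.09 -0.    1.11 -1.32] t 19.9
```

Request:
send_rows([
  [[1.4, 3.95, 0, 0, 0, 0, -1], [1.4, 3.95, 0, 0, 0, 0, -1], [1.4, 3.95, 0, 0, 0, 0, -1], [1.4, 3.95, 0, 0, 0, 0, -1], [1.4, 3.95, 0, 0, 0, 0, -1], [1.4, 3.95, 0, 0, 0, 0, -1], [0, 0, 0, 0, 0, 0.1775, -1], [0, 0, 0, 0, 0, 0.1775, -1], [0, 0, 0, 0, 0, 0.1775, -1], [0, 0, 0, 0, 0, 0.1775, -1]],
])

```text
time: 21.18
eef_pos: [0.5732, 0.0291, 0.1553]
tcp_rot: [0.708, 0.706, -0.003, -0.003]
contact_force: [-0.0, -0.5, -0.2]
opening: 0.151
finger_force: 58.9
```

Request:
send_rows([
  [[0, 0, 0, 0, 0, 0.1775, -1], [0, 0, 0, 0, 0, 0.1775, -1], [0, 0, 0, 0, 0, 0.1775, -1], [0, 0, 0, 0, 0, 0.1775, -1], [0, 0, 0, 0, 0, 0.1775, -1], [0, 0, 0, 0, 0, 0.1775, -1], [0, 0, 0, 0, 0, 0.1775, -1], [0, 0, 0, 0, 0, 0.1775, -1], [0, 0, 0, 0, 0, 0.1775, -1], [0, 0, 0, 0, 0, 0, -1]],
])

```text
time: 22.42
eef_pos: [0.5736, 0.029, 0.1559]
tcp_rot: [1.0, -0.011, -0.004, -0.0]
contact_force: [-1.0, -0.2, -0.2]
opening: 0.155
finger_force: 58.9
```

Run:
```python
from h import *
p,y=slot(1,True,.0005); go(*p[:2],.06,y,4); print(now()[3]['opening'])
```

```text
row x4 [0.02, -0.01, 2.397, 0.0, 0.0, 0.001] tilt fix [-0.     0.007 -0.   ] at [0.5736 0.029  0.1559] -0.022 q [-0.13  0.14  1.89 -0.    1.12  1.47] t 22.4
0.15458589822241608
```

Request:
send_rows([
  [[0.02, 0, 2.4, 0, 0.007, 0, -1], [0.02, 0, 2.4, 0, 0, 0, -1], [0.02, 0, 2.4, 0, 0, 0, -1], [0.02, 0, 2.2, 0, 0, 0, -1], [0, 0, 0, 0, 0, 0, -1]],
])

```text
time: 23.05
eef_pos: [0.5738, 0.029, 0.0615]
tcp_rot: [1.0, -0.011, -0.001, -0.0]
contact_force: [0.3, 0.7, -0.8]
opening: 0.154
finger_force: 58.9
```

Run:
```python
from h import *
p,y=slot(1,True,.0005); go(*p[:2],.0406,y,4); print(now()[3]['opening'])
```

```text
row x4 [0.016, -0.01, 0.522, 0.0, 0.0, 0.001] tilt fix [-0.     0.002 -0.   ] at [0.5738 0.029  0.0615] -0.022 q [-0.13  0.27  1.94  0.    0.94  1.47] t 23.1
0.15388954721907452
```

Request:
send_rows([
  [[0.02, 0, 0.6, 0, 0, 0, -1], [0.02, 0, 0.6, 0, 0, 0, -1], [0, 0, 0.5, 0, 0, 0, -1], [0, 0, 0.4, 0, 0, 0, -1], [0, 0, 0, 0, 0, 0, -1]],
])

```text
time: 23.68
eef_pos: [0.5771, 0.0286, 0.0437]
tcp_rot: [1.0, -0.012, 0.003, 0.0]
contact_force: [-0.4, 0.2, -1.3]
opening: 0.152
finger_force: 59.1
```

Request:
send_rows([
  [[0, 0, 0, 0, 0, 0, -0.3], [0, 0, 0, 0, 0, 0, -0.3], [0, 0, 0, 0, 0, 0, -0.3], [0, 0, -3, 0, 0, 0, -0.3], [0, 0, -4, 0, 0, 0, -0.3], [0, 0, -5, 0, 0, 0, -0.3], [0, 0, -5, 0, 0, 0, 0], [0, 0, 0, 0, 0, 0, 0]],
])

```text
time: 24.68
eef_pos: [0.5795, 0.0284, 0.2205]
tcp_rot: [1.0, -0.012, 0.009, 0.001]
contact_force: [-0.7, 0.3, -0.4]
opening: 0.498
finger_force: 0.0
```

Run:
```python
from h import *
go(.60,.28,.25,3.14,16)
p,w,_,_=now()
go(.60,.28,.25,w,6)
c=cam('top','t4.png')
g=cv2.cvtColor(c['img'],cv2.COLOR_RGB2HSV); m=((g[...,1]<70)&(g[...,2]<110)).astype(np.uint8)
n,l,st,ce=cv2.connectedComponentsWithStats(m)
for i in range(1,n):
    if st[i,4]>120 and 150<ce[i,0]<460 and 140<ce[i,1]<270: print(ce[i].round(0),st[i])
```

```text
row x16 [-2.423, -0.407, -0.184, 0.0, 0.0, 0.195] tilt fix [ 0.002 -0.018 -0.   ] at [0.5795 0.0284 0.2205] -0.024 q [-0.13  0.08  1.84  0.    1.21  1.47] t 24.7
row x6 [0.243, -4.201, -0.492, 0.0, 0.0, -0.0] tilt fix [ 0.002 -0.018 -0.   ] at [0.5795 0.0284 0.2205] -0.024 q [-0.13  0.08  1.84  0.    1.21  1.47] t 24.7
[180. 173.] [170 157  17  38 420]
[224. 183.] [206 171  41  23 394]
[298. 183.] [283 173  27  20 283]
[284. 210.] [256 205  53  16 247]
[231. 238.] [214 226  37  26 416]
```

Request:
send_rows([
  [[-2.9, -4.8, -0.6, 0, -0.018, 0, 0], [-2.9, -4.8, -0.6, 0, 0, 0, 0], [-2.9, -4.8, -0.6, 0, 0, 0, 0], [-2.9, -4.8, -0.6, 0, 0, 0, 0], [-2.9, -4.8, -0.6, 0, 0, 0, 0], [0, 0, 0, 0, 0, 0, 0], [0, 0, 0, 0, 0, 0, 0]],
])

```text
time: 25.6
eef_pos: [0.4369, 0.2716, 0.2437]
tcp_rot: [1.0, -0.012, -0.007, 0.001]
contact_force: [0.4, -1.5, -0.4]
opening: 0.5
finger_force: 0.0
```

Run:
```python
from h import *
import pickle
c=cam('wrist','l1.png'); pickle.dump(c,open('l1.pkl','wb')); print(c['s']['eef_pos'],now()[1])
t=cam('top','t5.png'); s=cam('side')
k=c['img'][:,:,::-1]
a=cv2.resize(k[20:270,130:530],(800,500))
cv2.imwrite('pics/l1c.png',a)
q=np.vstack([a[:400]*1,np.zeros((200,800,3),np.uint8)])
q[400:,:400]=cv2.resize(t['img'][160:230,260:400,::-1],(400,200)); q[400:,400:800]=cv2.resize(s['img'][230:320,270:420,::-1],(400,200))
cv2.imwrite('pics/l1d.png',q)
print(proj(c,[[.427,.2445,.062]]))
```

```text
[0.4368781  0.27164139 0.24366754] -0.02467190711269402
[[348.24950083 185.3860474 ]]
```

View pics/l1d.png

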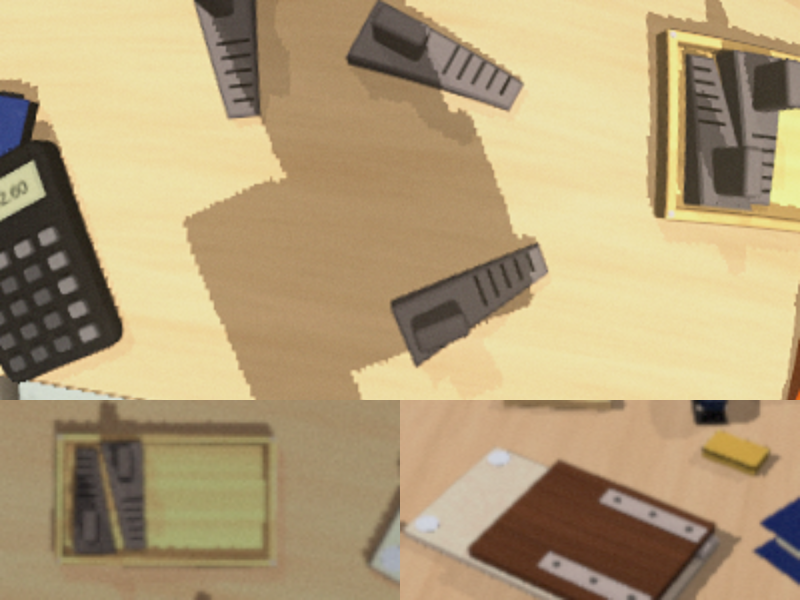

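l1d: the board is flat closed and wedges b and a are seated head to tail in the tray. Two loose wedges are in full view, at crop (470,300) and (435,55), and the third is partly cut off at (230,60). I'll fit their poses from outline corners.

```bash
cat >> h.py <<'E'
M=np.array([[-.05,.015],[-.05,-.025],[.05,.015],[.05,-.005]])
def fit(c,px,zt=.014,zp=.004,order=(0,1,2,3)):
    P=np.vstack([onz(c,px[:2],zt),onz(c,px[2:],zp)])[:,:2]; m=M
    A=P-P.mean(0);B=m-m.mean(0); H=B.T@A; yaw=np.arctan2(H[0,1]-H[1,0],H[0,0]+H[1,1])
    R=np.array([[np.cos(yaw),-np.sin(yaw)],[np.sin(yaw),np.cos(yaw)]]); t=P.mean(0)-R@m.mean(0)
    f=t+R@[-.027,-.002]; print('origin',t.round(4),'yaw',yaw.round(3),'fin',f.round(4),'resid mm',(1000*(P-m@R.T-t)).round(1).tolist()); return f,yaw
E
python3 - <<'E'
from h import *
import pickle
w1,l1=[pickle.load(open(f+'.pkl','rb')) for f in('w1','l1')]
L=lambda q:np.array(q)/2+[130,20]
fit(l1,L([(392,305),(417,365),(538,243),(547,270)]))
fit(w1,(np.array([(220,348),(148,284),(72,522),(38,497)])-[0,264])/3+[214,71])
fit(l1,L([(380,2),(348,60),(523,85),(510,110)]))
fit(w1,(np.array([(511,450),(512,347),(281,424),(280,378)])-[264,264])/3+[274,169])
f,y=fit(w1,(np.array([(676,507),(749,473),(576,295),(612,279)])-[528,264])/3+[370,146])
E
```

```text
origin [0.4363 0.2162] yaw -1.183 fin [0.4243 0.2404] resid mm [[0.8, -0.2], [-0.9, -0.0], [-0.6, -0.5], [0.7, 0.8]]
origin [0.4377 0.2178] yaw -1.197 fin [0.4259 0.2422] resid mm [[0.5, -0.4], [-0.1, -0.1], [-1.1, 0.9], [0.7, -0.3]]
origin [0.5802 0.2345] yaw -2.08 fin [0.5917 0.2591] resid mm [[0.8, -0.1], [-0.7, 0.1], [-0.7, 0.6], [0.5, -0.6]]
origin [0.5823 0.2365] yaw -2.077 fin [0.5936 0.2611] resid mm [[4.2, 0.1], [-3.2, 0.4], [0.3, -0.3], [-1.3, -0.2]]
origin [0.6053 0.3644] yaw -3.117 fin [0.6322 0.367 ] resid mm [[1.9, 1.9], [3.7, -0.7], [-3.2, 0.8], [-2.4, -2.0]]
```

Consistent fits. Grasp wedge at (0.425, 0.241), wedge yaw -1.19, so tool yaw 1.95. Hover first and check numerically.

Run:
```python
from h import *
go(.425,.2412,.13,1.95,11)
```

```text
row x11 [-0.333, 0.099, 1.039, 0.0, 0.0, -0.18] tilt fix [0.001 0.013 0.   ] at [0.4378 0.2709 0.2443] -0.026 q [ 0.35 -0.07  1.94  0.    1.28  1.95] t 25.8
```

Request:
send_rows([
  [[-0.333, 0.1, 1.04, 0, 0.013, -0.18, 0], [-0.333, 0.1, 1.04, 0, 0, -0.18, 0], [-0.333, 0.1, 1.04, 0, 0, -0.18, 0], [-0.333, 0.1, 1.04, 0, 0, -0.18, 0], [-0.333, 0.1, 1.04, 0, 0, -0.18, 0], [-0.333, 0.1, 1.04, 0, 0, -0.18, 0], [-0.333, 0.1, 1.04, 0, 0, -0.18, 0], [-0.333, 0.1, 1.04, 0, 0, -0.18, 0], [-0.333, 0.1, 1.04, 0, 0, -0.18, 0], [-0.333, 0.1, 1.04, 0, 0, -0.18, 0]],
])

```text
time: 27.0
eef_pos: [0.4236, 0.2441, 0.1406]
tcp_rot: [0.63, 0.777, 0.0, 0.0]
contact_force: [-0.1, -0.1, 0.2]
opening: 0.499
finger_force: 0.0
```

Request:
send_rows([
  [[-0.333, 0.1, 1.04, 0, 0, -0.18, -0.1], [0, 0, 0, 0, 0, 0, -0.1], [0, 0, 0, 0, 0, 0, -0.1]],
])

```text
time: 27.38
eef_pos: [0.4252, 0.2419, 0.1311]
tcp_rot: [0.56, 0.828, 0.001, 0.0]
contact_force: [0.3, 0.1, 0.6]
opening: 0.447
finger_force: 0.0
```

```bash
cat >> h.py <<'E'
def hover(n):
    """thick-end corners seen from the hover pose, in the tool frame, from the grey mask"""
    c=cam('wrist',n); p,w,T,s=now(); g=cv2.cvtColor(cv2.medianBlur(c['img'],3),cv2.COLOR_RGB2HSV)
    m=((g[...,1]<75)&(g[...,2]<150)).astype(np.uint8); m[232:]=0
    n_,l,st,ce=cv2.connectedComponentsWithStats(m); i=l[205:230,318:332]; i=np.bincount(i[i>0]).argmax() if (i>0).any() else 0
    k=(l==i).astype(np.uint8); q=cv2.findContours(k,0,2)[0]; q=max(q,key=cv2.contourArea); r=cv2.boxPoints(cv2.minAreaRect(q))
    top=[int(np.flatnonzero(k[:,u])[0]) for u in range(300,352,8) if k[:,u].any()]
    print('bbox',st[i],'top rows',top)
    for v in (top[len(top)//2]+14,top[len(top)//2]+24): u=np.flatnonzero(k[v]); print('row',v,u[0],u[-1])
    uc=int(ce[i,0]); v0=top[len(top)//2]; print('V down col',uc+18,g[v0-4:v0+30:2,uc+18,2].tolist())
    return c,p,w,T,k
def tocast(c,px,z):
    X=onz(c,px,z); T=Ro.from_quat(c['s']['tcp_rot']).as_matrix(); return ((X-c['s']['eef_pos'])@T).round(4)
E
python3 - <<'E'
from h import *
import pickle
c,p,w,T,k=hover('h1.png'); pickle.dump(c,open('h1.pkl','wb'))
print(p,w); print('pred fin',proj(c,[.425,.2412,.062]))
R=lambda y:np.array([[np.cos(y),-np.sin(y)],[np.sin(y),np.cos(y)]])
o=np.array([.425,.2412])-R(-1.19)@[-.027,-.002]
print('pred thick top corners',[proj(c,np.r_[o+R(-1.19)@q,z])[0].round(1).tolist() for q in M[:2] for z in(.028,0)])
E
```

```text
bbox [ 298  168   48   64 1939] top rows [168, 168, 170, 168, 168, 168]
row 182 313 345
row 192 314 344
V down col 346 [195, 195, 195, 184, 184, 184, 184, 186, 184, 181, 179, 186, 185, 192, 188, 188, 189]
[0.42522511 0.24213581 0.13131633] 1.9531993894066977
pred fin [[323.16374169 212.02158186]]
pred thick top corners [[344.2, 172.1], [342.2, 166.5], [294.9, 172.1], [297.7, 166.5]]
```

Request:
send_rows([
  [[-0.15, 0.1, 2.5, 0, 0, 0, -0.1], [0, 0, 2.5, 0, 0, 0, -0.1], [0, 0, 2.5, 0, 0, 0, -0.1], [0, 0, 2.4, 0, 0, 0, -0.1], [0, 0, 0.1, 0, 0, 0, -0.1], [0, 0, 0, 0, 0, 0, -1], [0, 0, 0, 0, 0, 0, -1], [0, 0, 0, 0, 0, 0, -1], [0, 0, 0, 0, 0, 0, -1]],
])

```text
time: 28.55
eef_pos: [0.4271, 0.2418, 0.032]
tcp_rot: [0.559, 0.829, 0.001, 0.001]
contact_force: [-0.0, 0.6, 4.4]
opening: 0.153
finger_force: 60.7
```

Request:
send_rows([
  [[0, 0, -2, 0, 0, 0, -1], [0, 0, -3, 0, 0, 0, -1], [0, 0, -4, 0, 0, 0, -1], [0, 0, -4, 0, 0, 0, -1], [0, 0, 0, 0, 0, 0, -1], [0, 0, 0, 0, 0, 0, -1]],
])

```text
time: 29.3
eef_pos: [0.4253, 0.2411, 0.1598]
tcp_rot: [0.559, 0.829, -0.0, -0.0]
contact_force: [-0.5, -0.3, -1.1]
opening: 0.15
finger_force: 60.0
```

```bash
cat >> h.py <<'E'
def held(off,n):
    """off: TCP height above wedge underside. fin centre ahead of TCP along tool x, from the end-face edges"""
    c=cam('wrist',n); g=cv2.cvtColor(cv2.medianBlur(c['img'],3),cv2.COLOR_RGB2HSV)[...,2].astype(int)
    r=[]
    for u in (300,306,338,344,348):
        s=g[180:214,u]; e=[i for i in range(1,len(s)-1)]; d=np.diff(s); i=int(np.argmin(d[:24])); j=i+3+int(np.argmax(d[i+3:i+18])); r.append((180+i+1,180+j+1))
    a,b=np.median(r,0); X=tocast(c,[(325,a)],c['s']['eef_pos'][2]-off)[0]; Y=tocast(c,[(325,b)],c['s']['eef_pos'][2]-off+.028)[0]
    print('edges',r,'dx bottom/top',(X[0]-.023).round(4),(Y[0]-.023).round(4),'opening',c['s']['opening'])
E
python3 - <<'E'
from h import *
held(.0325,'hh1.png')
p,y=slot(2,False); print(p,y); go(*p[:2],.145,y,7)
E
```

```text
edges [(193, 205), (193, 205), (193, 205), (193, 205), (193, 205)] dx bottom/top -0.0002 0.0008 opening 0.14978443923593146
[ 0.52005604 -0.00634994  0.0375    ] 3.1174926535897933
row x7 [-3.482, -1.973, 0.2, 0.0, 0.0, -0.166] tilt fix [-0.002 -0.     0.   ] at [0.4249 0.2409 0.159 ] 1.956 q [ 0.31 -0.06  2.09  0.    1.11 -0.08] t 29.4
```

Run:
```python
from h import *
p,y=slot(2,False); go(*p[:2],.15,now()[1],6);
```

```text
row x6 [-4.416, -0.079, 0.15, 0.0, 0.0, -0.0] tilt fix [-0.002 -0.     0.   ] at [0.4249 0.2409 0.159 ] 1.956 q [ 0.31 -0.06  2.09  0.    1.11 -0.08] t 29.4
```

Request:
send_rows([
  [[-4.42, -0.08, 0.15, 0, 0, 0, -1], [-4.42, -0.08, 0.15, 0, 0, 0, -1], [-4.42, -0.08, 0.15, 0, 0, 0, -1], [-4.42, -0.08, 0.15, 0, 0, 0, -1], [-4.42, -0.08, 0.15, 0, 0, 0, -1], [-4.42, -0.08, 0.15, 0, 0, 0, -1], [0, 0, 0, 0, 0, -0.166, -1], [0, 0, 0, 0, 0, -0.166, -1], [0, 0, 0, 0, 0, -0.166, -1], [0, 0, 0, 0, 0, -0.166, -1]],
])

```text
time: 30.6
eef_pos: [0.52, -0.006, 0.1493]
tcp_rot: [0.255, 0.967, 0.0, -0.002]
contact_force: [-0.2, 0.3, -0.3]
opening: 0.15
finger_force: 60.0
```

Request:
send_rows([
  [[0, 0, 0, 0, 0, -0.166, -1], [0, 0, 0, 0, 0, -0.166, -1], [0, 0, 2, 0, 0, -0.166, -1], [0, 0, 2.5, 0, 0, 0, -1], [0, 0, 2.5, 0, 0, 0, -1], [0, 0, 1.5, 0, 0, 0, -1], [0, 0, 0, 0, 0, 0, -1], [0, 0, 0, 0, 0, 0, -1]],
])

```text
time: 31.6
eef_pos: [0.522, -0.0063, 0.0673]
tcp_rot: [0.012, 1.0, 0.0, 0.001]
contact_force: [0.1, -0.7, -0.9]
opening: 0.151
finger_force: 60.0
```

Run:
```python
from h import *
p,y=slot(2,False); go(*p[:2],.038,y,4); print(now()[3]['opening'])
```

```text
row x4 [0.047, -0.004, 0.732, 0.0, 0.0, 0.0] tilt fix [0.    0.002 0.   ] at [ 0.522  -0.0063  0.0673] 3.118 q [-0.21  0.15  2.07  0.    0.92 -1.75] t 31.6
0.15130397428591344
```

Request:
send_rows([
  [[0.05, 0, 0.9, 0, 0, 0, -1], [0.05, 0, 0.9, 0, 0, 0, -1], [0, 0, 0.7, 0, 0, 0, -1], [0, 0, 0.4, 0, 0, 0, -1], [0, 0, 0, 0, 0, 0, -1], [0, 0, 0, 0, 0, 0, -1]],
])

```text
time: 32.35
eef_pos: [0.5206, -0.0062, 0.038]
tcp_rot: [0.012, 1.0, 0.0, 0.001]
contact_force: [-0.8, -0.3, 2.5]
opening: 0.152
finger_force: 60.4
```

Request:
send_rows([
  [[0, 0, 0, 0, 0, 0, -0.3], [0, 0, 0, 0, 0, 0, -0.3], [0, 0, 0, 0, 0, 0, -0.3], [0, 0, -3, 0, 0, 0, -0.3], [0, 0, -4, 0, 0, 0, -0.3], [0, 0, -5, 0, 0, 0, -0.1], [0, 0, 0, 0, 0, 0, -0.1]],
])

```text
time: 33.22
eef_pos: [0.5236, -0.0068, 0.163]
tcp_rot: [0.012, 1.0, -0.001, 0.006]
contact_force: [0.6, -0.1, -0.1]
opening: 0.449
finger_force: 0.0
```

Run:
```python
from h import *
go(.69,.366,.22,3.14,9)
```

```text
row x9 [-1.792, 4.167, -0.633, 0.0, 0.0, -0.002] tilt fix [-0.001  0.011 -0.   ] at [ 0.5236 -0.0068  0.163 ] 3.118 q [-0.21  0.01  2.01  0.    1.1  -1.76] t 33.2
```

Request:
send_rows([
  [[-1.8, 4.15, -0.63, 0, 0.011, -0.002, -0.1], [-1.8, 4.15, -0.63, 0, 0, -0.002, -0.1], [-1.8, 4.15, -0.63, 0, 0, -0.002, -0.1], [-1.8, 4.15, -0.63, 0, 0, -0.002, -0.1], [-1.8, 4.15, -0.63, 0, 0, -0.002, -0.1], [-1.8, 4.15, -0.63, 0, 0, -0.002, -0.1], [-1.8, 4.15, -0.63, 0, 0, -0.002, -0.1], [-1.8, 4.15, -0.63, 0, 0, -0.002, -0.1], [-1.8, 4.15, -0.63, 0, 0, -0.002, -0.1], [0, 0, 0, 0, 0, 0, -0.1]],
])

```text
time: 34.48
eef_pos: [0.6883, 0.3673, 0.2107]
tcp_rot: [0.001, 1.0, 0.0, -0.006]
contact_force: [0.2, -0.5, -0.6]
opening: 0.454
finger_force: 0.0
```

Run:
```python
from h import *
import pickle
c=cam('wrist','k1.png'); pickle.dump(c,open('k1.pkl','wb')); print(c['s']['eef_pos'],now()[1])
f,y=np.array([.6322,.367]),-3.117
R=np.array([[np.cos(y),-np.sin(y)],[np.sin(y),np.cos(y)]]); o=np.array([.6053,.3644])
print('pred corners',[proj(c,np.r_[o+R@m,z])[0].round(0).tolist() for m,z in zip(M,(.014,.014,.004,.004))])
g=cv2.cvtColor(cv2.medianBlur(c['img'],3),cv2.COLOR_RGB2HSV); m=((g[...,1]<75)&(g[...,2]<140)).astype(np.uint8)
n,l,st,ce=cv2.connectedComponentsWithStats(m)
for i in range(1,n):
    if st[i,4]>400:
        q=max(cv2.findContours((l==i).astype(np.uint8),0,2)[0],key=cv2.contourArea); print(ce[i].round(0),st[i].tolist(),cv2.approxPolyDP(q,3,True)[:,0].tolist()[:12])
```

```text
[0.68830504 0.3673226  0.21072503] 3.1379444068876734
pred corners [[309.0, 150.0], [345.0, 149.0], [306.0, 62.0], [324.0, 61.0]]
[460.  26.] [414, 0, 92, 65, 2931] [[414, 2], [422, 9], [418, 11], [433, 53], [443, 63], [447, 59], [450, 64], [454, 59], [460, 61], [465, 56], [464, 60], [492, 55]]
[614.  18.] [562, 0, 78, 57, 2131] [[562, 0], [639, 56], [639, 0]]
[74. 82.] [33, 41, 72, 84, 4240] [[101, 43], [70, 45], [33, 61], [34, 78], [51, 81], [54, 94], [48, 98], [50, 118], [60, 117], [66, 124], [102, 114]]
[604.  93.] [574, 45, 61, 100, 2714] [[585, 45], [579, 62], [586, 46], [587, 52], [574, 90], [579, 91], [594, 112], [599, 111], [603, 123], [620, 144], [634, 101], [591, 46]]
[320. 111.] [305, 59, 38, 90, 2294] [[306, 60], [307, 69], [322, 70], [306, 73], [312, 76], [306, 79], [307, 147], [342, 147], [323, 62], [316, 59], [317, 65], [308, 65]]
[215.  91.] [173, 70, 83, 48, 2004] [[173, 82], [239, 117], [252, 93], [249, 91], [255, 88], [183, 70], [177, 72]]
[595. 124.] [570, 95, 50, 60, 450] [[572, 95], [570, 101], [617, 154], [618, 146]]
[357. 336.] [48, 165, 592, 235, 61770] [[639, 165], [611, 262], [566, 351], [537, 330], [552, 295], [551, 287], [545, 287], [549, 293], [542, 298], [538, 291], [545, 291], [535, 287]]
[ 42. 203.] [12, 188, 65, 33, 798] [[76, 201], [68, 200], [67, 188], [54, 188], [13, 200], [14, 216], [23, 220], [33, 218], [22, 202], [27, 201], [22, 198], [57, 194]]
[ 21. 283.] [0, 243, 46, 82, 900] [[0, 243], [0, 264], [36, 312], [36, 324], [45, 304]]
[ 58. 371.] [41, 347, 40, 53, 530] [[53, 347], [41, 366], [70, 398], [80, 399], [66, 385], [68, 379], [64, 382], [54, 371], [67, 358]]
[ 42. 389.] [23, 374, 34, 26, 434] [[56, 385], [46, 374], [23, 399], [45, 399]]
```

Run:
```python
from h import *
import pickle
c=pickle.load(open('k1.pkl','rb'))
f,y=fit(c,np.array([(306.5,147.5),(343,147.5),(306,60),(323.5,60)]),.028,.008)
go(*f,.10,y+2*np.pi,4)
```

```text
origin [0.6028 0.363 ] yaw -3.132 fin [0.6298 0.3652] resid mm [[-1.5, 0.6], [-1.1, -0.8], [1.1, 0.4], [1.5, -0.3]]
row x4 [1.455, -0.007, 2.767, 0.0, 0.0, -0.003] tilt fix [-0.001 -0.013  0.   ] at [0.688  0.3656 0.2107] 3.138 q [ 0.36  0.53  1.29  0.    1.33 -1.21] t 34.5
```

Request:
send_rows([
  [[1.44, 0, 2.77, 0, -0.013, -0.003, -0.1], [1.44, 0, 2.77, 0, 0, -0.003, -0.1], [1.44, 0, 2.77, 0, 0, -0.003, -0.1], [1.44, 0, 2.77, 0, 0, -0.003, -0.1], [0, 0, 0, 0, 0, 0, -0.1], [0, 0, 0, 0, 0, 0, -0.1]],
])

```text
time: 35.28
eef_pos: [0.6318, 0.3642, 0.1036]
tcp_rot: [-0.003, 1.0, 0.001, 0.002]
contact_force: [0.8, 0.5, 0.7]
opening: 0.451
finger_force: 0.0
```

Run:
```python
from h import *
go(.6305,.3652,.032,3.151,4)
c=cam('wrist','k2.png'); print('pred fin',proj(c,[.6305,.3652,.062]))
g=cv2.cvtColor(cv2.medianBlur(c['img'],3),cv2.COLOR_RGB2HSV); m=((g[...,1]<75)&(g[...,2]<140))
y=-3.132;R=np.array([[np.cos(y),-np.sin(y)],[np.sin(y),np.cos(y)]]); o=np.array([.6035,.363])
print('pred tip',[proj(c,np.r_[o+R@m_,z])[0].round(1).tolist() for m_ in M[2:] for z in (0,.008)])
u=np.flatnonzero(m[:200,320]); print('tip row',u[:3])
for v in (110,120,130,150): 
    w=np.flatnonzero(m[v,270:380])+270; print(v,w[0] if len(w) else None,w[-1] if len(w) else None)
```

```text
row x4 [0.033, 0.025, 1.789, 0.0, 0.0, -0.001] tilt fix [0.001 0.004 0.   ] at [0.6318 0.3642 0.1036] -3.136 q [ 0.38  0.51  1.52 -0.    1.11 -1.19] t 35.3
pred fin [[325.3503822  222.47778457]]
pred tip [[303.1, 102.5], [302.4, 102.1], [328.6, 102.3], [328.7, 101.9]]
tip row [112 113 114]
110 327 329
120 303 331
130 303 334
150 303 338
```

Run:
```python
from h import *
c=cv2.imread('pics/k2.png'); g=cv2.cvtColor(cv2.medianBlur(c,3),cv2.COLOR_BGR2HSV)
for u in(308,315,322): print(u,[tuple(x) for x in g[92:124:2,u,1:].tolist()])
```

```text
308 [(83, 233), (84, 233), (95, 233), (97, 231), (97, 228), (34, 134), (36, 162), (36, 163), (36, 163), (36, 163), (35, 147), (70, 58), (35, 151), (38, 163), (33, 163), (41, 106)]
315 [(82, 232), (86, 232), (97, 231), (98, 232), (98, 221), (39, 139), (36, 161), (35, 161), (33, 161), (35, 159), (30, 135), (63, 53), (35, 153), (36, 161), (40, 153), (39, 97)]
322 [(107, 167), (110, 167), (99, 232), (100, 231), (68, 169), (38, 141), (33, 160), (33, 161), (35, 161), (34, 159), (37, 160), (33, 162), (40, 141), (45, 96), (46, 95), (44, 98)]
```

Tip edge measured at row 101 against 102 predicted, so the pose is good. Descend and grip.

Request:
send_rows([
  [[0.05, 0.05, 1.8, 0, 0.004, 0, -0.1], [0.05, 0.05, 1.8, 0, 0, 0, -0.1], [0, 0, 1.8, 0, 0, 0, -0.1], [0, 0, 1.75, 0, 0, 0, -0.1], [0, 0, 0, 0, 0, 0, -0.1], [0, 0, 0, 0, 0, 0, -1], [0, 0, 0, 0, 0, 0, -1], [0, 0, 0, 0, 0, 0, -1], [0, 0, 0, 0, 0, 0, -1]],
])

```text
time: 36.45
eef_pos: [0.6305, 0.3662, 0.032]
tcp_rot: [-0.003, 1.0, 0.001, 0.0]
contact_force: [0.2, -0.6, 1.6]
opening: 0.153
finger_force: 59.9
```

Request:
send_rows([
  [[0, 0, -2, 0, 0, 0, -1], [0, 0, -3, 0, 0, 0, -1], [0, 0, -4, 0, 0, 0, -1], [0, 0, -4, 0, 0, 0, -1], [0, 0, 0, 0, 0, 0, -1], [0, 0, 0, 0, 0, 0, -1]],
])

```text
time: 37.2
eef_pos: [0.6296, 0.3656, 0.1608]
tcp_rot: [-0.003, 1.0, 0.0, -0.001]
contact_force: [0.7, -0.4, -1.6]
opening: 0.152
finger_force: 59.9
```

Run:
```python
from h import *
import pickle
c=cam('wrist','hh3.png'); pickle.dump(c,open('hh3.pkl','wb')); s=c['s']; print(s['opening'])
g=cv2.cvtColor(cv2.medianBlur(c['img'],3),cv2.COLOR_RGB2HSV)
for u in(308,316): print(u,[tuple(x) for x in g[120:160:2,u,1:].tolist()])
y=slot(3,True)[1]+np.pi; p=slot(3,True)[0]; print(p,y)
print('pred tip row (tool +77mm, bottom/top)',[proj(c,s['eef_pos']+Ro.from_quat(s['tcp_rot']).as_matrix()@[.077,0,z]).round(1).tolist() for z in(.032,.024)])
go(*p[:2],.15,y,9)
```

```text
0.1518923892654986
308 [(45, 90), (45, 90), (44, 92), (40, 89), (42, 90), (65, 63), (83, 46), (65, 59), (37, 89), (40, 89), (43, 89), (38, 88), (41, 88), (41, 88), (81, 44), (75, 44), (35, 81), (33, 86), (36, 85), (36, 86)]
316 [(42, 90), (48, 91), (42, 91), (42, 90), (44, 92), (59, 61), (77, 43), (58, 57), (45, 91), (37, 90), (38, 88), (41, 87), (41, 87), (36, 86), (73, 42), (73, 42), (39, 79), (39, 86), (39, 86), (39, 85)]
[ 0.57334152 -0.0366428   0.0375    ] 3.1174926535897933
pred tip row (tool +77mm, bottom/top) [[[323.9, 99.8]], [[323.8, 99.0]]]
row x9 [0.588, -4.472, 0.104, 0.0, 0.0, 0.003] tilt fix [-0.    -0.004  0.   ] at [0.6291 0.3654 0.1594] -3.135 q [ 0.39  0.46  1.49  0.    1.2  -1.19] t 37.2
```

Request:
send_rows([
  [[0.59, -4.47, 0.1, 0, 0, 0.003, -1], [0.59, -4.47, 0.1, 0, 0, 0.003, -1], [0.59, -4.47, 0.1, 0, 0, 0.003, -1], [0.59, -4.47, 0.1, 0, 0, 0.003, -1], [0.59, -4.47, 0.1, 0, 0, 0.003, -1], [0.59, -4.47, 0.1, 0, 0, 0.003, -1], [0.59, -4.47, 0.1, 0, 0, 0.003, -1], [0.59, -4.47, 0.1, 0, 0, 0.003, -1], [0.59, -4.47, 0.1, 0, 0, 0.003, -1], [0, 0, 0, 0, 0, 0, -1]],
])

```text
time: 38.5
eef_pos: [0.5732, -0.0385, 0.1496]
tcp_rot: [0.012, 1.0, 0.001, -0.003]
contact_force: [0.4, 1.1, -1.8]
opening: 0.151
finger_force: 59.8
```

Run:
```python
from h import *
c=cv2.imread('pics/hh3.png'); g=cv2.cvtColor(cv2.medianBlur(c,3),cv2.COLOR_BGR2HSV)
for u in(308,316): print(u,[tuple(x) for x in g[90:110:2,u,1:].tolist()])
p=slot(3,True)[0]; go(*p[:2],.06,3.1175,5); print(now()[3]['opening'])
```

```text
308 [(86, 236), (86, 236), (82, 235), (82, 237), (53, 77), (42, 84), (47, 92), (44, 93), (47, 92), (50, 92)]
316 [(97, 216), (88, 236), (82, 236), (81, 237), (51, 75), (52, 83), (37, 90), (40, 89), (45, 90), (48, 91)]
row x5 [-0.003, 0.038, 1.791, 0.0, 0.0, -0.0] tilt fix [ 0.001 -0.005 -0.   ] at [ 0.5732 -0.0385  0.1496] 3.117 q [-0.24  0.15  1.89  0.    1.1  -1.79] t 38.5
0.15114565965767587
```

Request:
send_rows([
  [[-0.05, 0.05, 1.8, 0, -0.005, 0, -1], [-0.05, 0.05, 1.8, 0, 0, 0, -1], [0, 0.05, 1.8, 0, 0, 0, -1], [0, 0.04, 1.8, 0, 0, 0, -1], [0, 0, 1.5, 0, 0, 0, -1], [0, 0, 0, 0, 0, 0, -1], [0, 0, 0, 0, 0, 0, -1]],
])

```text
time: 39.38
eef_pos: [0.5765, -0.0343, 0.0652]
tcp_rot: [0.01, 1.0, 0.0, 0.002]
contact_force: [-0.5, -0.4, -1.2]
opening: 0.154
finger_force: 59.9
```

Run:
```python
from h import *
p=slot(3,True)[0]; go(p[0]+.0014,p[1],.038,3.1175,4); print(now()[3]['opening'])
```

```text
row x4 [0.043, -0.059, 0.681, 0.0, 0.0, 0.001] tilt fix [0.001 0.005 0.   ] at [ 0.5765 -0.0343  0.0652] 3.121 q [-0.24  0.27  1.93  0.    0.94 -1.79] t 39.4
0.15411276272277125
```

Request:
send_rows([
  [[0.08, -0.12, 0.8, 0, 0.004, 0, -1], [0.08, -0.1, 0.8, 0, 0, 0, -1], [0, 0, 0.7, 0, 0, 0, -1], [0, 0, 0.4, 0, 0, 0, -1], [0, 0, 0, 0, 0, 0, -1], [0, 0, 0, 0, 0, 0, -1]],
])

```text
time: 40.12
eef_pos: [0.5745, -0.0364, 0.0379]
tcp_rot: [0.01, 1.0, 0.0, -0.0]
contact_force: [-0.2, -0.4, 1.9]
opening: 0.157
finger_force: 60.2
```

Request:
send_rows([
  [[0, 0, 0, 0, 0, 0, -0.3], [0, 0, 0, 0, 0, 0, -0.3], [0, 0, 0, 0, 0, 0, -0.3], [0, 0, -3, 0, 0, 0, -0.3], [0, 0, -4, 0, 0, 0, -0.3], [0, 0, -5, 0, 0, 0, -0.1], [0, 0, 0, 0, 0, 0, -0.1]],
])

```text
time: 41.0
eef_pos: [0.5778, -0.0372, 0.1635]
tcp_rot: [0.01, 1.0, -0.001, 0.005]
contact_force: [0.8, 0.3, 0.6]
opening: 0.451
finger_force: 0.0
```

Run:
```python
from h import *
go(.592,.2595,.16,now()[1],6)
c=cam('top','t6.png')
g=cv2.cvtColor(c['img'],cv2.COLOR_RGB2HSV); m=((g[...,1]<70)&(g[...,2]<110)).astype(np.uint8)
n,l,st,ce=cv2.connectedComponentsWithStats(m)
for i in range(1,n):
    if st[i,4]>120 and 150<ce[i,0]<460 and 140<ce[i,1]<270: print(ce[i].round(0),st[i])
```

```text
row x6 [-0.136, 4.949, 0.058, 0.0, 0.0, -0.0] tilt fix [-0.002  0.011 -0.   ] at [ 0.5778 -0.0372  0.1635] 3.121 q [-0.24  0.14  1.88  0.    1.11 -1.79] t 41.0
[224. 183.] [207 171  39  23 393]
[323. 183.] [313 175  25  15 144]
[321. 205.] [296 198  48  20 217]
```

W2 hasn't moved. Go over it and turn to yaw 1.063.

Request:
send_rows([
  [[-0.14, 4.95, 0.06, 0, 0.011, 0, -0.1], [-0.14, 4.95, 0.06, 0, 0, 0, -0.1], [-0.14, 4.95, 0.06, 0, 0, 0, -0.1], [-0.14, 4.95, 0.06, 0, 0, 0, -0.1], [-0.14, 4.95, 0.06, 0, 0, 0, -0.1], [-0.14, 4.95, 0.06, 0, 0, 0, -0.1], [0, 0, 0, 0, 0, 0.1715, -0.1], [0, 0, 0, 0, 0, 0.1715, -0.1], [0, 0, 0, 0, 0, 0.1715, -0.1], [0, 0, 0, 0, 0, 0.1715, -0.1]],
])

```text
time: 42.3
eef_pos: [0.5877, 0.2601, 0.1517]
tcp_rot: [0.349, 0.937, -0.003, -0.007]
contact_force: [-0.7, 0.2, 1.2]
opening: 0.452
finger_force: 0.0
```

Request:
send_rows([
  [[0, 0, 0.4, 0, 0, 0.1715, -0.1], [0, 0, 0.4, 0, 0, 0.1715, -0.1], [0, 0, 0.4, 0, 0, 0.1715, -0.1], [0, 0, 0.4, 0, 0, 0.1715, -0.1], [0, 0, 0.4, 0, 0, 0.1715, -0.1], [0, 0, 0.4, 0, 0, 0.1715, -0.1], [0, 0, 0.4, 0, 0, 0.1715, -0.1], [0, 0, 0.4, 0, 0, 0.1715, -0.1], [0, 0, 0, 0, 0, 0, -0.1], [0, 0, 0, 0, 0, 0, -0.1]],
])

```text
time: 43.55
eef_pos: [0.588, 0.2602, 0.1212]
tcp_rot: [0.861, 0.508, -0.005, -0.003]
contact_force: [0.7, 0.6, 0.6]
opening: 0.452
finger_force: 0.0
```

Run:
```python
from h import *
c,p,w,T,k=hover('h2.png'); print(p,w)
R=lambda y:np.array([[np.cos(y),-np.sin(y)],[np.sin(y),np.cos(y)]])
o=np.array([.592,.2595])-R(-2.079)@[-.027,-.002]
print('pred corners',[proj(c,np.r_[o+R(-2.079)@q,z])[0].round(1).tolist() for q in M[:2] for z in(.028,0)],'fin',proj(c,[.592,.2595,.062]))
go(.592,.2595,.032,1.063,5)
```

```text
bbox [ 300  166   50   66 2753] top rows [169, 166, 166, 166, 166, 166, 168]
row 180 302 349
row 190 305 349
V down col 345 [151, 144, 56, 52, 65, 77, 82, 82, 82, 82, 80, 81, 81, 82, 81, 84, 82]
[0.5883057  0.26023008 0.12168869] 1.06506755893086
pred corners [[351.9, 171.2], [349.4, 165.3], [300.4, 170.9], [303.2, 165.0]] fin [[330.17826782 213.05084103]]
row x5 [0.023, 0.072, 1.794, 0.0, 0.0, 0.0] tilt fix [-0.011  0.005 -0.   ] at [0.5883 0.2602 0.1217] 1.065 q [0.26 0.33 1.73 0.   1.09 0.76] t 43.6
```

Request:
send_rows([
  [[0.04, 0.08, 1.8, -0.011, 0.005, 0, -0.1], [0, 0.08, 1.8, 0, 0, 0, -0.1], [0, 0.08, 1.8, 0, 0, 0, -0.1], [0, 0.06, 1.8, 0, 0, 0, -0.1], [0, 0, 1.75, 0, 0, 0, -0.1], [0, 0, 0, 0, 0, 0, -1], [0, 0, 0, 0, 0, 0, -1], [0, 0, 0, 0, 0, 0, -1], [0, 0, 0, 0, 0, 0, -1]],
])

```text
time: 44.72
eef_pos: [0.5916, 0.2594, 0.0335]
tcp_rot: [0.862, 0.507, 0.001, 0.0]
contact_force: [-0.2, -0.5, -0.7]
opening: 0.151
finger_force: 59.7
```

Request:
send_rows([
  [[0, 0, -2, 0, 0, 0, -1], [0, 0, -3, 0, 0, 0, -1], [0, 0, -4, 0, 0, 0, -1], [0, 0, -4, 0, 0, 0, -1], [0, 0, 0, 0, 0, 0, -1], [0, 0, 0, 0, 0, 0, -1]],
])

```text
time: 45.48
eef_pos: [0.5908, 0.2591, 0.163]
tcp_rot: [0.862, 0.507, 0.0, 0.0]
contact_force: [-0.4, 0.6, -0.5]
opening: 0.155
finger_force: 60.0
```

Run:
```python
from h import *
held(.032,'hh2.png')
p,y=slot(4,False); print(p,y); go(*p[:2],.15,now()[1],7)
```

```text
edges [(192, 203), (192, 203), (192, 203), (192, 203), (192, 203)] dx bottom/top 0.0005 0.0019 opening 0.15512036514751326
[ 0.51846559 -0.07233078  0.0375    ] 3.1174926535897933
row x7 [-4.634, 1.406, 0.166, 0.0, 0.0, -0.0] tilt fix [-0.001  0.001 -0.   ] at [0.5902 0.259  0.1616] 1.063 q [ 0.26  0.28  1.71 -0.    1.15  0.76] t 45.5
```

Request:
send_rows([
  [[-4.63, 1.41, 0.16, 0, 0, 0, -1], [-4.63, 1.41, 0.16, 0, 0, 0, -1], [-4.63, 1.41, 0.16, 0, 0, 0, -1], [-4.63, 1.41, 0.16, 0, 0, 0, -1], [-4.63, 1.41, 0.16, 0, 0, 0, -1], [-4.63, 1.41, 0.16, 0, 0, 0, -1], [-4.63, 1.41, 0.16, 0, 0, 0, -1], [0, 0, 0, 0, 0, -0.1712, -1], [0, 0, 0, 0, 0, -0.1712, -1], [0, 0, 0, 0, 0, -0.1712, -1]],
])

```text
time: 46.78
eef_pos: [0.5185, -0.0718, 0.1494]
tcp_rot: [0.703, 0.711, -0.001, -0.002]
contact_force: [-0.0, 0.4, -1.7]
opening: 0.154
finger_force: 59.9
```

Request:
send_rows([
  [[0, 0, 0, 0, 0, -0.1712, -1], [0, 0, 0, 0, 0, -0.1712, -1], [0, 0, 0, 0, 0, -0.1712, -1], [0, 0, 0, 0, 0, -0.1712, -1], [0, 0, 0, 0, 0, -0.1712, -1], [0, 0, 0, 0, 0, -0.1712, -1], [0, 0, 0, 0, 0, -0.1712, -1], [0, 0, 0, 0, 0, -0.1712, -1], [0, 0, 0, 0, 0, -0.1712, -1], [0, 0, 0, 0, 0, 0, -1]],
])

```text
time: 48.02
eef_pos: [0.5187, -0.0716, 0.1497]
tcp_rot: [0.013, 1.0, 0.001, -0.001]
contact_force: [-0.2, -0.2, -0.9]
opening: 0.15
finger_force: 59.9
```

Run:
```python
from h import *
p,y=slot(4,False,.001); print(p); go(*p[:2],.065,y,4); print(now()[3]['opening'])
```

```text
[ 0.5194653  -0.07235488  0.0375    ]
row x4 [-0.019, -0.018, 2.118, 0.0, 0.0, -0.0] tilt fix [ 0.001 -0.002 -0.   ] at [ 0.5187 -0.0716  0.1497] 3.116 q [-0.33  0.04  2.02  0.    1.09 -1.88] t 48.0
0.1502328190225354
```

Request:
send_rows([
  [[-0.03, -0.03, 2.1, 0, 0, 0, -1], [-0.03, -0.03, 2.1, 0, 0, 0, -1], [0, 0, 2.1, 0, 0, 0, -1], [0, 0, 2, 0, 0, 0, -1], [0, 0, 0, 0, 0, 0, -1], [0, 0, 0, 0, 0, 0, -1]],
])

```text
time: 48.78
eef_pos: [0.5207, -0.0726, 0.0688]
tcp_rot: [0.013, 1.0, -0.0, 0.001]
contact_force: [0.7, 0.5, -0.4]
opening: 0.152
finger_force: 59.9
```

Run:
```python
from h import *
p,y=slot(4,False,.001); go(*p[:2],.0395,y,4); print(now()[3]['opening'])
```

```text
row x4 [0.03, 0.007, 0.733, 0.0, 0.0, -0.0] tilt fix [-0.     0.001 -0.   ] at [ 0.5207 -0.0726  0.0688] 3.116 q [-0.33  0.16  2.06  0.    0.93 -1.88] t 48.8
0.15242749646408277
```

Lower, release, and retreat behind the tray for the final look.

Request:
send_rows([
  [[0.05, 0, 0.9, 0, 0, 0, -1], [0.05, 0, 0.9, 0, 0, 0, -1], [0, 0, 0.7, 0, 0, 0, -1], [0, 0, 0.4, 0, 0, 0, -1], [0, 0, 0, 0, 0, 0, -1], [0, 0, 0, 0, 0, 0, -0.3], [0, 0, 0, 0, 0, 0, -0.3], [0, 0, 0, 0, 0, 0, -0.3]],
])

```text
time: 49.78
eef_pos: [0.5198, -0.0727, 0.0399]
tcp_rot: [0.012, 1.0, -0.0, 0.001]
contact_force: [0.1, -0.2, -0.1]
opening: 0.353
finger_force: 0.0
```

Request:
send_rows([
  [[0, 0, -3, 0, 0, 0, -0.3], [0, 0, -4, 0, 0, 0, -0.3], [0, 0, -5, 0, 0, 0, -0.3], [-4, 2, -2.5, 0, 0, 0, -0.1], [-4, 2, -2.5, 0, 0, 0, -0.1], [-4, 2, -2.5, 0, 0, 0, -0.1], [0, 0, 0, 0, 0, 0, -0.1], [0, 0, 0, 0, 0, 0, -0.1]],
])

```text
time: 50.78
eef_pos: [0.6398, -0.0155, 0.2336]
tcp_rot: [0.012, 1.0, 0.0, -0.001]
contact_force: [-0.7, 0.3, -0.1]
opening: 0.449
finger_force: 0.0
```

Run:
```python
from h import *
import pickle
c=cam('wrist','f1.png'); pickle.dump(c,open('f1.pkl','wb')); print(c['s']['eef_pos'],now()[1])
t=cam('top','f_top.png'); s=cam('side','f_side.png')
q=proj(c,[[.611,.094,.02],[.606,-.113,.02],[.485,-.112,.02],[.49,.093,.02]]); u0,v0=np.maximum(q.min(0).astype(int)-12,0); u1,v1=q.max(0).astype(int)+12
k=c['img'][v0:v1,u0:u1,::-1]; f=800/k.shape[1]; print(u0,v0,f); k=cv2.resize(k,None,fx=f,fy=f,interpolation=2); h=600-k.shape[0]; print(k.shape)
e=np.hstack([cv2.resize(s['img'][170:320,260:450,::-1],(400,300))[:max(h,1)],cv2.resize(s['img'][190:240,290:380,::-1],(400,max(h,1)))])
cv2.imwrite('pics/fin.png',np.vstack([k,e])[:600])
```

```text
[ 0.63984279 -0.01546238  0.23361544] 3.117227370776302
225 36 3.9603960396039604
(495, 800, 3)
```

View pics/fin.png

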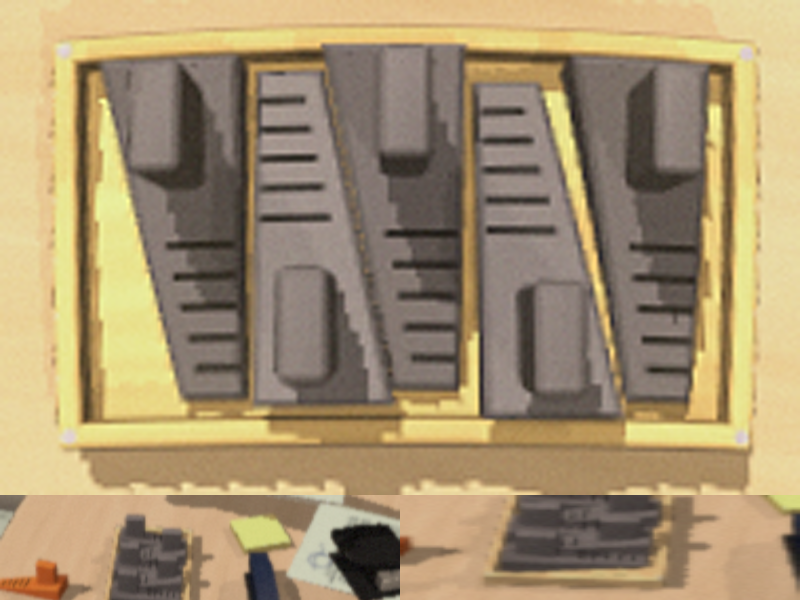

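All five lie alternately in the tray. A numeric check of every origin and yaw, and of the bystanders in the top view, before handing in.

Run:
```python
from h import *
import pickle
c=pickle.load(open('f1.pkl','rb')); C=lambda q:np.array(q)/3.9604+[225,36]
W=[[(710,62),(570,58),(688,402),(628,402)],[(482,415),(622,415),(474,87),(538,87)],[(465,45),(325,45),(460,388),(395,390)],[(252,402),(393,402),(257,72),(322,74)],[(238,57),(103,62),(245,398),(183,400)]]
O=[]
for q in W:
    f,y=fit(c,C(q),.034,.014); y0=y; R=np.array([[np.cos(y),-np.sin(y)],[np.sin(y),np.cos(y)]]); o=f-R@[-.027,-.002]; O.append(o)
    T=np.array([[np.cos(TY),-np.sin(TY)],[np.sin(TY),np.cos(TY)]]); print('  tray frame',(T.T@(o-TC)).round(4),'yaw err',round((y-TY+np.pi/2)%np.pi-np.pi/2,3))
print('dist',[round(np.linalg.norm(O[i]-O[i+1]),4) for i in range(4)])
a=cv2.imread('pics/top0.png').astype(int);b=cv2.imread('pics/f_top.png').astype(int)
for n,(u,v) in dict(stapler=(338,132),box=(383,122),pad=(277,132)).items():
    w=b[v-8:v+9,u-8:u+9].astype(np.float32)/255; r=cv2.matchTemplate((a[v-24:v+25,u-24:u+25].astype(np.float32)/255),w,cv2.TM_CCOEFF_NORMED); print(n,cv2.minMaxLoc(r)[1],np.array(cv2.minMaxLoc(r)[3])-16)
```

```text
origin [0.5477 0.0614] yaw -0.018 fin [0.5207 0.0598] resid mm [[-0.4, 0.3], [0.8, 0.1], [-0.5, -0.9], [0.0, 0.6]]
  tray frame [-0.001   0.0704] yaw err 0.006
origin [0.5514 0.0259] yaw 3.139 fin [0.5784 0.0278] resid mm [[-1.7, -0.0], [-1.5, -0.3], [1.7, 0.7], [1.5, -0.5]]
  tray frame [0.0036 0.035 ] yaw err 0.022
origin [ 0.5437 -0.0075] yaw -0.025 fin [ 0.5167 -0.0088] resid mm [[0.5, -0.6], [0.6, 0.8], [-0.9, -0.5], [-0.2, 0.3]]
  tray frame [-0.0033  0.0014] yaw err -0.001
origin [ 0.5461 -0.0379] yaw 3.123 fin [ 0.5732 -0.0364] resid mm [[-1.5, 0.3], [-1.0, -0.3], [0.6, 0.5], [1.9, -0.5]]
  tray frame [-0.0002 -0.0289] yaw err 0.006
origin [ 0.5447 -0.0705] yaw -0.033 fin [ 0.5176 -0.0716] resid mm [[0.8, -0.8], [0.4, 0.8], [-0.8, -0.7], [-0.4, 0.6]]
  tray frame [-0.0008 -0.0616] yaw err -0.009
dist [np.float64(0.0357), np.float64(0.0342), np.float64(0.0305), np.float64(0.0327)]
stapler 0.4954726994037628 [ 16 -16]
box 0.9756883382797241 [0 0]
pad 0.5243574380874634 [13  3]
```

All within limits, but b–a spacing (35.7 mm) has only 1.8 mm of margin, so I'll nudge wedge_b 3 mm toward its neighbour. The top-view mismatch at the stapler and pad comes from the arm standing over them.

```bash
python3 -c "
from h import *
go(.5207,.0598,.10,3.1175,5)"
```

```text
row x5 [2.408, 1.455, 2.664, 0.0, 0.0, -0.0] tilt fix [ 0.    -0.002 -0.   ] at [ 0.6393 -0.0159  0.2332] 3.117 q [-0.18  0.21  1.67 -0.    1.27 -1.73] t 50.9
```

Request:
send_rows([
  [[2.41, 1.45, 2.66, 0, 0, 0, -0.3], [2.41, 1.45, 2.66, 0, 0, 0, -0.3], [2.41, 1.45, 2.66, 0, 0, 0, -0.3], [2.41, 1.45, 2.66, 0, 0, 0, -0.3], [2.41, 1.45, 2.66, 0, 0, 0, -0.3], [0, 0, 0, 0, 0, 0, -0.3], [0, 0, 0, 0, 0, 0, -0.3]],
])

```text
time: 51.8
eef_pos: [0.5232, 0.0593, 0.1027]
tcp_rot: [0.012, 1.0, -0.0, 0.002]
contact_force: [0.1, -1.3, -0.2]
opening: 0.347
finger_force: 0.0
```

```bash
python3 -c "
from h import *
go(.5207,.0598,.042,3.1175,4)"
```

```text
row x4 [0.064, 0.012, 1.516, 0.0, 0.0, -0.0] tilt fix [-0.     0.003 -0.   ] at [0.5232 0.0593 0.1027] 3.117 q [-0.08  0.11  2.04 -0.    0.99 -1.63] t 51.8
```

Request:
send_rows([
  [[0.05, 0.02, 1.5, 0, 0, 0, -0.3], [0, 0.02, 1.5, 0, 0, 0, -0.3], [0, 0, 1.5, 0, 0, 0, -0.3], [0, 0, 1.5, 0, 0, 0, -0.3], [0, 0, 0, 0, 0, 0, -0.3], [0, 0, 0, 0, 0, 0, -1], [0, 0, 0, 0, 0, 0, -1], [0, 0, 0, 0, 0, 0, -1]],
], force=30)

```text
time: 52.8
eef_pos: [0.522, 0.0603, 0.042]
tcp_rot: [0.012, 1.0, -0.0, 0.001]
contact_force: [-0.2, 0.4, -0.8]
opening: 0.157
finger_force: 34.6
```

Request:
send_rows([
  [[0, -0.1, 0, 0, 0, 0, -1], [0, -0.1, 0, 0, 0, 0, -1], [0, -0.1, 0, 0, 0, 0, -1], [0, 0, 0, 0, 0, 0, -1], [0, 0, 0, 0, 0, 0, -1]],
])

```text
time: 53.42
eef_pos: [0.5217, 0.0573, 0.0416]
tcp_rot: [0.012, 1.0, -0.0, 0.001]
contact_force: [-0.7, -0.1, -0.1]
opening: 0.152
finger_force: 34.7
```

Release and withdraw well away, then check numerically.

Request:
send_rows([
  [[0, 0, 0, 0, 0, 0, -0.3], [0, 0, 0, 0, 0, 0, -0.3], [0, 0, 0, 0, 0, 0, -0.3], [0, 0, -3, 0, 0, 0, -0.3], [0, 0, -4, 0, 0, 0, -0.3], [0, 0, -5, 0, 0, 0, -0.3], [-4, -1.4, -2.4, 0, 0, 0, -0.1], [-4, -1.4, -2.4, 0, 0, 0, -0.1], [-4, -1.4, -2.4, 0, 0, 0, -0.1], [0, 0, 0, 0, 0, 0, -0.1]],
])

```text
time: 54.68
eef_pos: [0.6434, 0.0111, 0.2362]
tcp_rot: [0.013, 1.0, -0.0, 0.003]
contact_force: [-0.8, -0.6, 0.8]
opening: 0.446
finger_force: 0.0
```

Run:
```python
from h import *
import pickle
c0=pickle.load(open('f1.pkl','rb')); c=cam('wrist','f2.png'); print(c['s']['eef_pos'],now()[1],c['s']['finger_force'])
# rectify both wrist views onto the z=0.034 plane, compare position of wedge pieces along a tray-y line
def strip(c,xs,z):
    ys=np.arange(-.11,.10,.001); out=[]
    for x in xs:
        P=np.c_[np.full_like(ys,x),ys,np.full_like(ys,z)]; q=proj(c,P).astype(np.float32)
        out.append(cv2.remap(cv2.cvtColor(c['img'],cv2.COLOR_RGB2GRAY),q[:,:1],q[:,1:],1)[:,0])
    return ys,np.mean(out,0)
def rect(c,z):
    X,Y=np.meshgrid(np.arange(.48,.615,.001),np.arange(-.12,.10,.001)); P=np.c_[X.ravel(),Y.ravel(),np.full(X.size,z)]; q=proj(c,P).astype(np.float32).reshape(*X.shape,2)
    return cv2.remap(cv2.cvtColor(c['img'],cv2.COLOR_RGB2GRAY),q[...,0],q[...,1],1)
A=rect(c0,.068);B=rect(c,.068)
for k,(x,y) in enumerate([(.5207,.0598),(.5784,.0278),(.5167,-.0088),(.5732,-.0364),(.5176,-.0716)]):
    i,j=int((y+.12)*1000),int((x-.48)*1000); t=A[i-13:i+14,j-18:j+19]; r=cv2.matchTemplate(B[i-22:i+23,max(j-27,0):j+28],t,cv2.TM_CCOEFF_NORMED); m=cv2.minMaxLoc(r)
    print('slot',k,'shift mm x,y',m[3][0]-(j-18-max(j-27,0)),m[3][1]-9,'score',round(m[1],3))
```

```text
[0.64341982 0.01109054 0.23622957] 3.116760791533577 0.0
slot 0 shift mm x,y -1 1 score 0.76
slot 1 shift mm x,y 0 2 score 0.582
slot 2 shift mm x,y 0 1 score 0.934
slot 3 shift mm x,y 0 2 score 0.788
slot 4 shift mm x,y 0 2 score 0.916
```

Run:
```python
from h import *
import pickle
c0=pickle.load(open('f1.pkl','rb')); c=cam('wrist')
for n,k in(('before',c0),('after',c)):
    hs=cv2.cvtColor(k['img'],cv2.COLOR_RGB2HSV)
    for x in(.53,.55,.57,.59):
        ys=np.arange(-.105,.095,.0005); q=proj(k,np.c_[np.full_like(ys,x),ys,np.full_like(ys,.024)]).astype(np.float32)
        s=cv2.remap(hs,q[:,:1],q[:,1:],1)[:,0]; m=(s[:,1]<75).astype(int); d=np.flatnonzero(np.diff(m)); print(n,x,[(round(ys[i]*1000,1)) for i in d])
```

```text
before 0.53 [np.float64(-89.0), np.float64(-74.5), np.float64(-74.0), np.float64(-69.0), np.float64(-68.0), np.float64(-55.5), np.float64(-52.5), np.float64(6.0), np.float64(10.0), np.float64(35.0), np.float64(40.5), np.float64(76.5)]
before 0.55 [np.float64(-85.0), np.float64(-56.0), np.float64(-53.5), np.float64(5.0), np.float64(10.5), np.float64(40.0), np.float64(45.0), np.float64(74.5)]
before 0.57 [np.float64(-80.5), np.float64(-56.5), np.float64(-54.0), np.float64(4.5), np.float64(10.0), np.float64(44.5), np.float64(48.0), np.float64(67.0), np.float64(68.0), np.float64(72.5)]
before 0.59 [np.float64(-76.5), np.float64(-57.0), np.float64(-54.5), np.float64(4.0), np.float64(10.0), np.float64(49.0), np.float64(51.5), np.float64(71.5)]
after 0.53 [np.float64(-89.0), np.float64(-71.5), np.float64(-71.0), np.float64(-56.5), np.float64(-55.0), np.float64(-54.5), np.float64(-52.0), np.float64(6.5), np.float64(11.5), np.float64(36.0), np.float64(39.5), np.float64(56.0), np.float64(56.5), np.float64(73.5)]
after 0.55 [np.float64(-84.5), np.float64(-55.0), np.float64(-53.5), np.float64(6.0), np.float64(11.0), np.float64(40.0), np.float64(43.0), np.float64(71.5)]
after 0.57 [np.float64(-79.5), np.float64(5.5), np.float64(11.0), np.float64(44.0), np.float64(46.5), np.float64(71.0)]
after 0.59 [np.float64(-75.5), np.float64(5.0), np.float64(11.0), np.float64(69.5)]
```

The nudge worked: b's gap to a shrank from about 5 to 2.5 mm. The gripper is clear of everything, so I hand in.

```bash
python3 -c "
from plant import ctrl
print(ctrl.sign_off())"
```

```text
the job is handed in; nothing more can be done
None
```

Handed in at about 55 s: the board looks closed, all five wedges found (two from the press, three loose) are in the tray head to tail, neighbours about 30–34 mm apart, and the stapler, staple box and pad were not touched; no verdict came back.

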